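# Pack the compressor service caddy

### The arm

A 6-joint arm with a two-finger parallel gripper is mounted at the origin on a cart in front of the work surface, level with it; the furniture and walls round the work are solid. World frame = base frame: x ahead of the robot, y to its left, z up, the work surface at z = 0. Lengths are in m, angles in rad, forces in N, time in s.
With the tool pointing down it reaches from about 0.35 to 0.85 m from the base axis. Payload 8.1 kg.
Tool frame: the origin (TCP) lies on the centre line of the jaws, within the pads' length; the fingertips stand 14 mm ahead of it and the grasp point (between the pads) lies 5 mm behind it; z points along the fingers, y is the direction in which the jaws open and shut (so a half turn about z gives the same grasp; the last joint's range is limited). The gripper opens to 93 mm and grips with 3 to 60 N. Pads are 15 mm wide; open, the fingers measure 128 mm over their backs; the gripper's body (75 mm by 188 mm) begins 65 mm behind the grasp point.
Start: joints at [-0.085, 0.13, 1.488, -0, 1.523, -0.085], TCP at [0.6, 0, 0.206] pointing down, gripper open.
Joint ranges: [-2.96, 2.96], [-0.89, 2.26], [0.02, 2.5], [-1.34, 4.48], [0, 2.73], [-2.66, 2.66]. Speed limits (rad/s): [2.39, 2.39, 2.79, 3.14, 3.14, 3.14].

### API

Orientations are given as a rotation vector (axis times angle).
In Python, from plant import robot gives the robot as it stands.
- The arm moves only by the tool jog_arm, never from a script. Its argument "steps" is a list of rows, each a list of 7 numbers: the closure, from 0 (fully open) to 1 (shut), then the shift along the tool's x, y, z in m, then the turn, a rotation vector about the tool's x, y, z in rad. In form: [[jaw, tx, ty, tz, rx, ry, rz], ...]. A call has 1 to 5 rows; each row is the pose to reach, as a shift and turn from the pose measured when the call began, along the tool's axes at that moment; what a row does not reach only later rows make up. A row lasts 1/8 s, in which the tool goes at most 62.5 mm and 10.7 degrees, less where a joint would pass 70% of its speed; a pose out of reach is approached as far as the arm can. A call with a gripper value outside its range is refused whole. The fingers move at their own pace and stop on an object; "force" is the grip in N (left out, the last holds). Time passes only in rows, so rows that repeat a pose let the fingers close. It gives the time, the measured TCP pose, the force and the opening at its end, in the units of the state.
- robot.read_state(): the state, without advancing time (a new reading comes with each control period).
- robot.read_camera(name): name is "scene" or "side" or "wrist"; returns a dict with "image" (400x640x3 uint8, red, green, blue), "mtx" (3x3 intrinsics, pixels), "extrinsics" (4x4, takes a point from camera to world coordinates); the wrist camera has in their place "tool_from_camera" (4x4, takes a point from camera to tool coordinates, whose origin is the TCP and whose axes are the flange's). Camera axes: x right, y down, z forward; pixel columns grow to the right and rows downward; lengths in m; the calibration is good to about 2 mm. A picture is of the moment at which its call begins: read the wrist's pose just before it. There is no depth.
- robot.close_job(): hands the job in, once; it reports no verdict.
The state is a dict: "t": time; "q": joint angles; "dq": joint speeds; "joint_torque": joint torques, N m; "tool_pos": TCP position; "orientation": TCP orientation; "force": force on the tool from outside, world axes, zero at the start; "wrist_torque": the same for the moment, N m; "opening": finger opening in m.
Only numpy, scipy, OpenCV 4.12 (cv2) and the standard library are available. Lean on these libraries where they do the work, as an engineer would, in place of code of your own. Each camera call takes 0.05 s, during which the arm holds its last target.

### The job

Pack the service caddy for the compressor: stand the two brass elbow fittings upright, one in each of the twin pockets, lay the hex key set flat in the long pocket with its keys on top, and lay the handwheel flat in the round pocket, same side up as it lies now. The straight brass fitting, the roll of tape and the memory stick do not belong in the caddy: leave them where they lie on the bench.

Things in the scene. Friction and masses are not known exactly. Their poses are not given: they have to be found in the camera images.
- twin_insert: The twin-pocket grey insert, 100x100x12 mm, one of three side by side in any order in a fixed dark steel caddy tray (112x316 mm, walls 11 mm high). Origin: centre of its underside, 2 mm above the bench; z up, y along the row. Two pockets centred at x = 0, y = -26 and +26 mm, each 54 mm in x, 34 mm in y, 8 mm deep, floor 4 mm above the origin.
- slot_insert: The long-pocket grey insert, 100x100x12 mm, one of three side by side in any order in a fixed dark steel caddy tray (112x316 mm, walls 11 mm high). Origin: centre of its underside, 2 mm above the bench; z up, y along the row. It has one rectangular pocket at its centre, 88 mm long in x and 42 mm wide in y, 8 mm deep, floor 4 mm above the origin.
- round_insert: The round-pocket grey insert, 100x100x12 mm, one of three side by side in any order in a fixed dark steel caddy tray (112x316 mm, walls 11 mm high). Origin: centre of its underside, 2 mm above the bench; z up, y along the row. It has one round pocket of 74 mm diameter at its centre, 8 mm deep, floor 4 mm above the origin.
- elbow_1: Brass elbow fitting, two black caps at right angles, 18x33x32 mm, upright, 35 g; the two are interchangeable. Origin: centre of footprint, underside; z up. Block 18 mm wide in x, y = +1 to +16, z = 0 to 18 mm; upright leg (cap 16 mm wide, z 26 to 32) at y = +8; level leg (16 mm cap) reaches y = -17 mm, axis at z = 10.
- elbow_2: Brass elbow fitting, two black caps at right angles, 18x33x32 mm, upright, 35 g; the two are interchangeable. Origin: centre of footprint, underside; z up. Block 18 mm wide in x, y = +1 to +16, z = 0 to 18 mm; upright leg (cap 16 mm wide, z 26 to 32) at y = +8; level leg (16 mm cap) reaches y = -17 mm, axis at z = 10.
- hex_key_set: Folding hex key set: black block with bright keys on top, 24 x 69 x 19 mm, lying flat. Origin: centre of its footprint on the underside; y along its length, z up. The block (24 mm wide in x, 16 mm high) spans y = -17 to +34 mm; the keys, z = 16 to 19 mm, reach out over y = -34 mm. About 120 g.
- handwheel: Yellow knurled handwheel without spokes, 53 mm diameter, 22 mm high, lying flat. Origin: centre of its underside, z up along its axis. It may be gripped across any diameter. About 50 g.
- straight_fitting: Straight brass fitting with one black cap, 18 x 16 x 32 mm, standing upright; it does not belong in the caddy. Origin: centre of its underside.
- tape: Roll of beige tape lying flat, 69 mm diameter, 19 mm high; it does not belong in the caddy. Origin: centre of its underside.
- memory_stick: Black memory stick with a bright plug, 17 x 54 x 10 mm, lying flat; it does not belong in the caddy. Origin: centre of its underside, y along its length.

How it is judged:
By the outcome, as a careful person would: the job done as asked, in the order asked, and still so for the second after the job is handed in, with the robot touching nothing.
It also fails if it takes over 93 s, if anything falls off the work surface, if the arm or the gripper's body presses on something with over 40 N, if the wrist force passes 120 N, or if a joint passes its speed limit or range.

## Working session

There is one attempt and no reset: what is moved stays moved. The work goes in short steps, Python scripts to look and compute and a tool call to move; the robot and the scene stay as the last step left them, time stands still between calls to the robot, and variables do not carry over. Pictures are saved under pics/ and viewed, and the job is handed in when it is done.

Besides the shell and the picture viewer there is one more tool, called as name([rows], argument=value, ...), one row to a line, values as JSON. jog_arm: Moves the arm, as the interface text tells. Its arguments: {"type":"object","properties":{"steps":{"type":"array"},"force":{"type":"number"}},"required":["steps"]}

```bash
ls; mkdir -p pics; python3 - <<'E'
from plant import robot
import cv2
print(robot.read_state())
for n in ["scene","side","wrist"]:
    c=robot.read_camera(n)
    cv2.imwrite(f"pics/{n}0.png",c["image"][:,:,::-1])
    print(n,c["mtx"].tolist(),c.get("extrinsics",c.get("tool_from_camera")).round(4).tolist())
E
```

```text
pics
{'t': 0.0, 'q': array([-8.54090282e-02,  1.31162368e-01,  1.48927415e+00, -3.42522620e-06,
        1.52301032e+00, -8.54192049e-02]), 'dq': array([-4.20900218e-04,  1.27298322e-03, -2.32000724e-03, -5.89260921e-04,
       -9.03339928e-05,  1.07640026e-03]), 'joint_torque': array([-1.61290725e-03, -5.59853125e+01, -4.91755986e+01,  7.67333270e-02,
        3.59135563e-02, -2.97389461e-04]), 'tool_pos': array([5.99403166e-01, 6.66867395e-05, 2.05389579e-01]), 'orientation': array([-2.22042834e+00, -2.22045131e+00,  1.87954512e-03]), 'force': array([ 0.42809649, -0.16018619, -0.28402373]), 'wrist_torque': array([ 0.00555614, -0.0504012 ,  0.02592696]), 'opening': 0.09284243359713995}
scene [[362.5479776997321, 0.0, 326.842918446805], [0.0, 362.5479776997321, 197.3641360390427], [0.0, 0.0, 1.0]] [[0.8768, -0.327, 0.3524, 0.2406], [-0.4808, -0.6034, 0.6362, -0.5425], [0.0046, -0.7273, -0.6863, 0.6603], [0.0, 0.0, 0.0, 1.0]]
side [[380.2697514244387, 0.0, 325.73512717156893], [0.0, 380.2697514244387, 200.09514475794836], [0.0, 0.0, 1.0]] [[0.8733, -0.2098, 0.4398, 0.1642], [-0.4872, -0.3839, 0.7844, -0.6872], [0.0043, -0.8992, -0.4375, 0.4388], [0.0, 0.0, 0.0, 1.0]]
wrist [[300.39107146053436, 0.0, 321.042823847853], [0.0, 300.39107146053436, 196.45739428206477], [0.0, 0.0, 1.0]] [[0.0001, -0.9604, -0.2786, 0.077], [1.0, -0.0, 0.0003, -0.0006], [-0.0003, -0.2786, 0.9604, -0.1784], [0.0, 0.0, 0.0, 1.0]]
```

View pics/scene0.png

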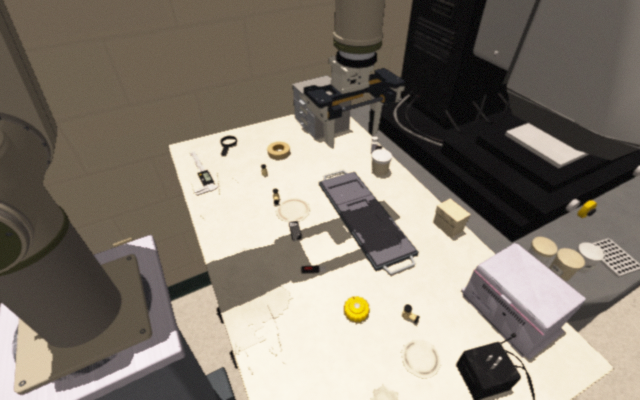

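View pics/side0.png

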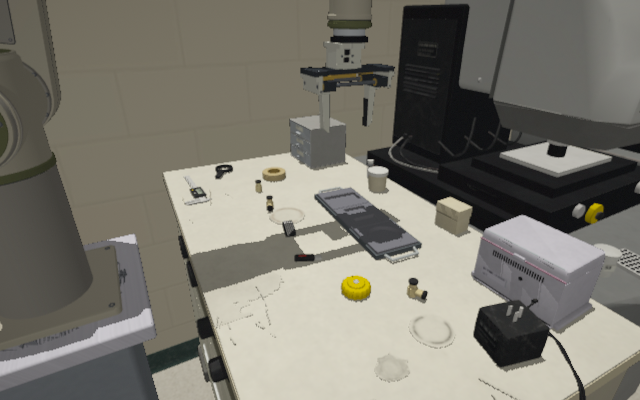

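View pics/wrist0.png

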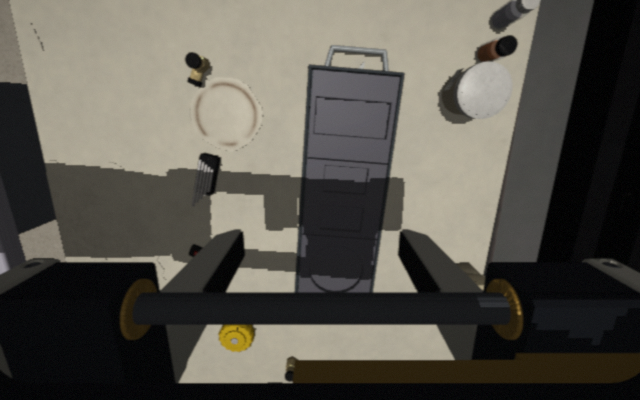

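```bash
python3 - <<'E'
import cv2,numpy as np
s=cv2.imread("pics/scene0.png");d=cv2.imread("pics/side0.png");w=cv2.imread("pics/wrist0.png")
def cr(i,u,v,n,sz): return cv2.resize(i[v:v+n,u:u+n],(sz,sz),interpolation=cv2.INTER_NEAREST)
top=np.hstack([cr(s,250,180,60,390),cr(s,380,280,60,390)])
cv2.imwrite("pics/z1.png",top)
bot=np.hstack([cr(d,250,190,60,390),cr(d,390,260,60,390)])
cv2.imwrite("pics/z2.png",bot)
cv2.imwrite("pics/z3.png",cv2.resize(w[30:230,150:420],None,fx=2.9,fy=2.9,interpolation=cv2.INTER_NEAREST))
E
```

```text
(no output)
```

View pics/z1.png

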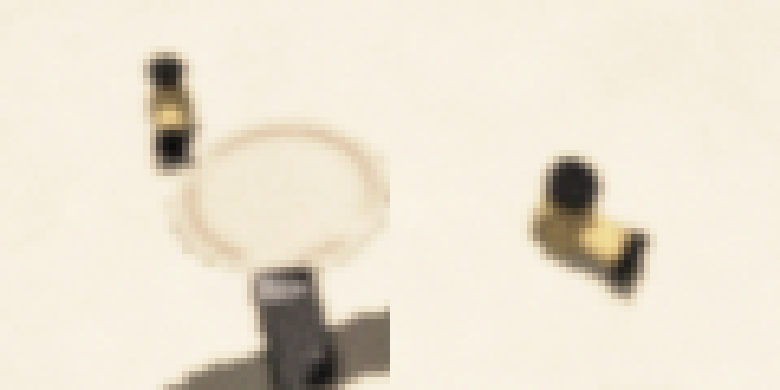

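View pics/z2.png

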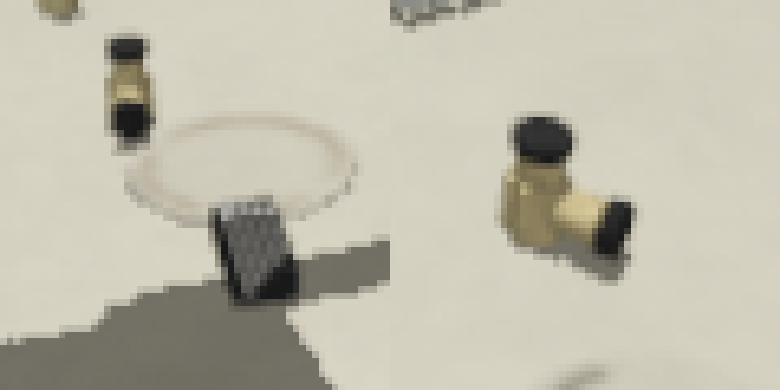

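View pics/z3.png

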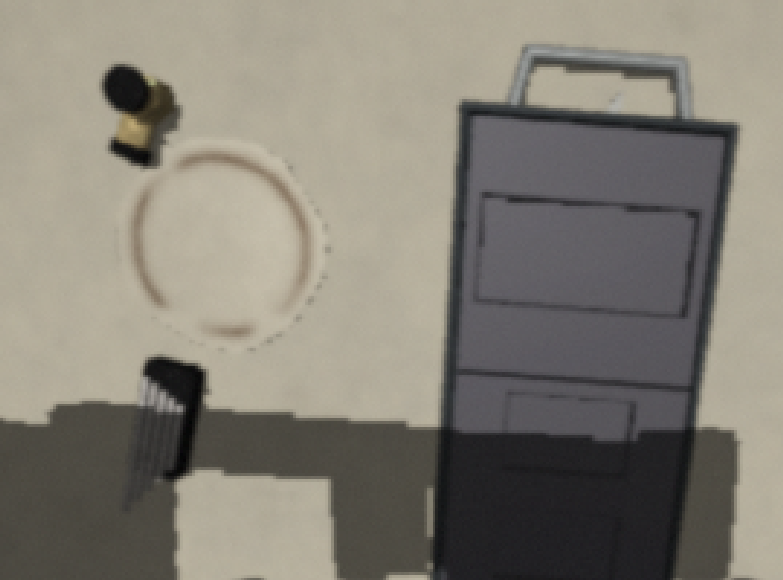

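```bash
cat > h.py <<'E'
import numpy as np, cv2, json, os
from scipy.spatial.transform import Rotation as R
def snap(n,tag):
    from plant import robot
    s=robot.read_state(); c=robot.read_camera(n)
    cv2.imwrite(f"pics/{tag}.png",c["image"][:,:,::-1])
    if n=="wrist":
        T=np.eye(4);T[:3,:3]=R.from_rotvec(s["orientation"]).as_matrix();T[:3,3]=s["tool_pos"]
        E=T@c["tool_from_camera"]
    else:E=c["extrinsics"]
    np.savez(f"pics/{tag}.npz",K=c["mtx"],E=E)
    return s,c
def ray(tag,u,v):
    z=np.load(f"pics/{tag}.npz"); d=z["E"][:3,:3]@np.linalg.solve(z["K"],[u,v,1.]); return z["E"][:3,3],d/np.linalg.norm(d)
def onz(tag,u,v,h=0):
    o,d=ray(tag,u,v); return o+d*(h-o[2])/d[2]
def tri(*obs):
    A=np.zeros((3,3));b=np.zeros(3);rs=[ray(*o) for o in obs]
    for o,d in rs:
        M=np.eye(3)-np.outer(d,d);A+=M;b+=M@o
    p=np.linalg.solve(A,b); return p,[float(np.linalg.norm((np.eye(3)-np.outer(d,d))@(p-o))) for o,d in rs]
def proj(tag,p):
    z=np.load(f"pics/{tag}.npz"); q=z["E"][:3,:3].T@(np.array(p)-z["E"][:3,3]); q=z["K"]@q; return q[:2]/q[2]
def crop(tag,u,v,n,m,out,f):
    i=cv2.imread(f"pics/{tag}.png")[v:v+m,u:u+n]; cv2.imwrite(f"pics/{out}.png",cv2.resize(i,None,fx=f,fy=f,interpolation=cv2.INTER_CUBIC))
E
python3 - <<'E'
from h import *
snap("scene","s0");snap("side","d0");snap("wrist","w0")
p=lambda *a:print(np.round(tri(*a)[0],4),np.round(tri(*a)[1],4))
# elbow A top cap: scene, side, wrist
sc=lambda u,v,ox,oy:(ox+u*60/390,oy+v*60/390)
a=("s0",250+168/6.5,180+72/6.5);b=("d0",250+127/6.5,190+48/6.5);c=("w0",150+127/2.9,30+90/2.9)
p(a,b,c);p(a,c)
a=("s0",380+(571-390)/6.5,280+186/6.5);b=("d0",390+(543-390)/6.5,260+138/6.5)
p(a,b)
for u,v in [(276,198),(411,314),(295,231),(310,269),(357,309),(264,170),(279,149),(382,163)]: print(u,v,onz("s0",u,v,.01).round(3))
# tray corners wrist
for u,v in [(460,103),(738,125),(458,372),(692,387),(483,193),(699,211),(475,299),(684,318)]: print(u,v,onz("w0",150+u/2.9,30+v/2.9,.014).round(4))
E
```

```text
[0.4604 0.1274 0.0289] [0.0008 0.0006 0.0003]
[0.4604 0.1275 0.028 ] [0.0004 0.0004]
[ 0.5507 -0.3048  0.0317] [0.0002 0.0002]
276 198 [0.457 0.121 0.01 ]
411 314 [ 0.559 -0.309  0.01 ]
295 231 [ 0.452 -0.006  0.01 ]
310 269 [ 0.434 -0.12   0.01 ]
357 309 [ 0.473 -0.249  0.01 ]
264 170 [0.472 0.244 0.01 ]
279 149 [0.55  0.317 0.01 ]
382 163 [0.786 0.111 0.01 ]
460 103 [0.585  0.1251 0.014 ]
738 125 [0.6948 0.117  0.014 ]
458 372 [0.5829 0.0189 0.014 ]
692 387 [0.6832 0.0124 0.014 ]
483 193 [0.5939 0.0915 0.014 ]
699 211 [0.6815 0.0845 0.014 ]
475 299 [0.5903 0.0495 0.014 ]
684 318 [0.678  0.0417 0.014 ]
```

jog_arm([
  [0,-0.0625,-0.01,0,0,0,0],
  [0,-0.125,-0.02,0,0,0,0],
  [0,-0.185,-0.03,0,0,0,0],
  [0,-0.245,-0.04,0,0,0,0],
  [0,-0.3,-0.05,0,0,0,0],
])

```text
t: 0.92
tool_pos: [0.5491, -0.302, 0.2061]
orientation: [-2.222, -2.221, 0.001]
force: [0.8, 0.4, 0.9]
opening: 0.093
```

jog_arm([
  [0,-0.03,0,0,0,0,0],
  [0,-0.03,0,0,0,0,0],
  [0,-0.03,0,0,0,0,0],
])

```text
t: 1.3
tool_pos: [0.5492, -0.3313, 0.2059]
orientation: [-2.221, -2.22, 0.0]
force: [0.7, 0.4, 0.0]
opening: 0.0928
```

```bash
python3 - <<'E'
from h import *
s,c=snap("wrist","w1");print(s["t"],s["tool_pos"],s["orientation"],s["q"])
snap("side","d1")
snap("scene","s1")
E
```

```text
1.3 [ 0.54917326 -0.33133504  0.20587937] [-2.22112757e+00 -2.22037136e+00  5.34464669e-05] [-6.22856038e-01  2.42945492e-01  1.36266453e+00  1.25013980e-04
  1.53695382e+00 -6.22519807e-01]
```

View pics/w1.png

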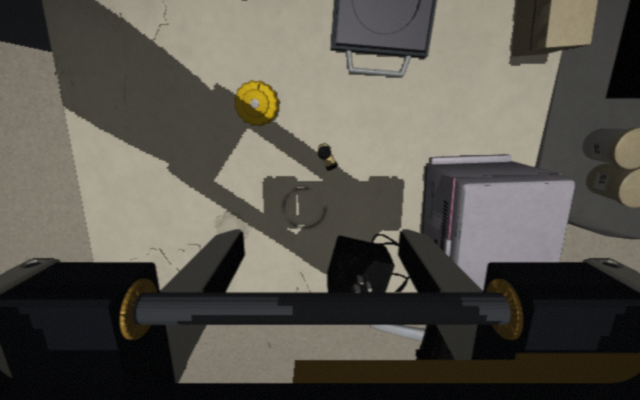

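```bash
python3 - <<'E'
from h import *
crop("w1",300,130,50,50,"z4",8)
crop("w1",320,0,130,85,"z5",6)
crop("s1",300,160,130,120,"z6",5)
E
```

```text
(no output)
```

View pics/z4.png

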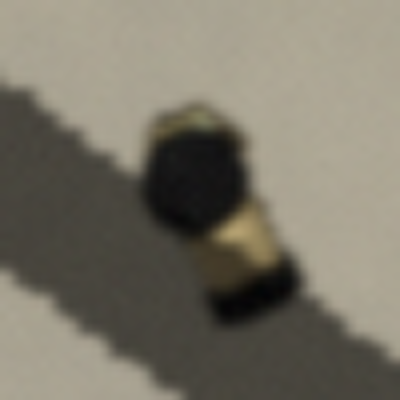

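View pics/z5.png

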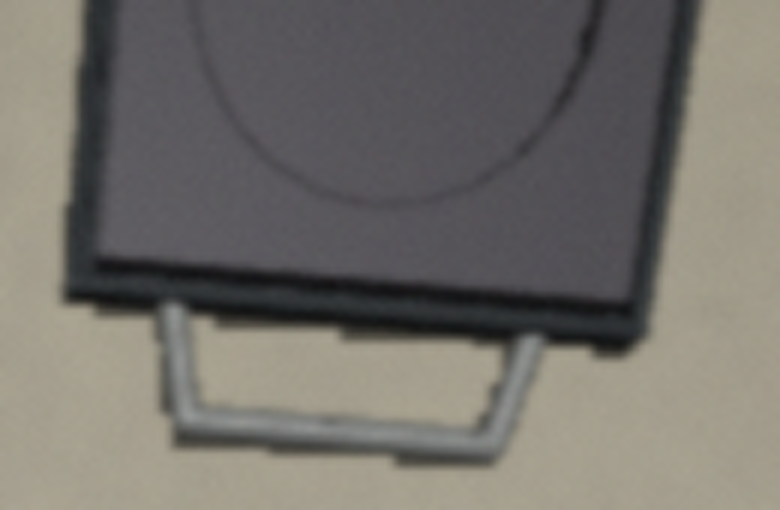

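View pics/z6.png

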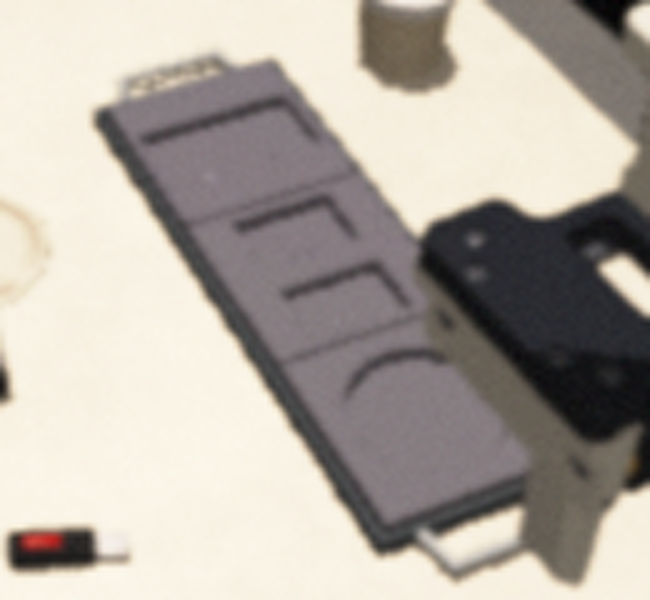

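```bash
python3 - <<'E'
from h import *
p=lambda *a:print(np.round(tri(*a)[0],4),np.round(tri(*a)[1],4))
e=("w1",300+193/8,130+183/8)
a=("s0",380+(571-390)/6.5,280+186/6.5);b=("d0",390+(543-390)/6.5,260+138/6.5)
print("elbow2 cap");p(e,a,b);p(e,b);p(e,a)
print("elbow2 leg end", onz("w1",300+255/8,130+285/8,.014), onz("s0",380+(630-390)/6.5,280+262/6.5,.010), onz("d0",390+(615-390)/6.5,260+228/6.5,.010))
p(("s0",380+(630-390)/6.5,280+262/6.5),("d0",390+(617-390)/6.5,260+228/6.5))
p(("w1",300+255/8,130+290/8),("d0",390+(617-390)/6.5,260+228/6.5))
print("elbow1 leg end", onz("w0",150+130/2.9,30+150/2.9,.010), onz("s0",250+173/6.5,180+150/6.5,.010),onz("d0",250+131/6.5,190+122/6.5,.010))
p(("s0",250+173/6.5,180+150/6.5),("d0",250+131/6.5,190+122/6.5),("w0",150+130/2.9,30+150/2.9))
# hex: wrist block corners top
for u,v in [(148,357),(204,368),(190,475),(125,510)]: print("hex",onz("w0",150+u/2.9,30+v/2.9,.016))
# tray
t=lambda i,u,v,f,ou,ov:(i,ou+u/f,ov+v/f)
print("tray corners in w1", onz("w1",320+65/6,290/6,.011),onz("w1",320+640/6,345/6,.011))
print("insert edge w1", onz("w1",320+98/6,258/6,.014),onz("w1",320+632/6,302/6,.014))
print("circle bottom", onz("w1",320+390/6,207/6,.014))
# tray height by tri: NW corner insert, s1 vs w0
print("slot pocket corner TL"); p(("s1",300+145/5,160+137/5),("w0",150+483/2.9,30+193/2.9))
print("slot pocket corner TR"); p(("s1",300+283/5,160+97/5),("w0",150+699/2.9,30+211/2.9))
print("twin/slot seam left"); p(("s1",300+190/5,160+222/5),("w0",150+460/2.9,30+372/2.9))
print("slot/twin seam right"); p(("s1",300+352/5,160+172/5),("w0",150+690/2.9,30+387/2.9))
E
```

```text
elbow2 cap
[ 0.552  -0.3036  0.0298] [0.0003 0.0006 0.0004]
[ 0.5522 -0.3035  0.0301] [0. 0.]
[ 0.5522 -0.3036  0.0285] [0.0001 0.0001]
elbow2 leg end [ 0.56208249 -0.32156453  0.014     ] [ 0.56115304 -0.32469373  0.01      ] [ 0.56284877 -0.32271152  0.01      ]
[ 0.5594 -0.3262  0.0139] [0.0003 0.0003]
[ 0.5625 -0.3232  0.0105] [0.0004 0.0004]
elbow1 leg end [0.45162064 0.10806173 0.01      ] [0.45079415 0.1029657  0.01      ] [0.45159684 0.10459674 0.01      ]
[0.4518 0.1072 0.0079] [0.0015 0.001  0.0014]
hex [0.45200521 0.02554233 0.016     ]
hex [0.47524691 0.02088308 0.016     ]
hex [ 0.46469837 -0.02625681  0.016     ]
hex [ 0.43422316 -0.04241969  0.016     ]
tray corners in w1 [ 0.55970175 -0.18783267  0.011     ] [ 0.66913126 -0.19740041  0.011     ]
insert edge w1 [ 0.5657163  -0.18293654  0.014     ] [ 0.66594311 -0.19045529  0.014     ]
circle bottom [ 0.61962733 -0.17439717  0.014     ]
slot pocket corner TL
[0.5955 0.0905 0.0123] [0.0019 0.0019]
slot pocket corner TR
[0.6821 0.0848 0.0095] [0.0004 0.0004]
twin/slot seam left
[0.584  0.019  0.0154] [0.0002 0.0002]
slot/twin seam right
[0.681  0.0129 0.0126] [0.0017 0.0017]
```

```bash
python3 - <<'E'
from h import *
for n,u,v in [("adapter top",345,237),("adapter",388,245),("boxTL front top",425,160),("wb",455,180)]:
    print(n,[onz("w1",u,v,h).round(3).tolist() for h in (0,.05,.1)])
for n,u,v in [("adapter",460,350),("adapter top r",510,350),("box nearest corner bottom",467,295),("box top",478,250),("box bottom2",530,340)]:
    print(n,[onz("s0",u,v,h).round(3).tolist() for h in (0,.05,.1)])
E
```

```text
adapter top [[0.582, -0.424, 0.0], [0.577, -0.402, 0.05], [0.573, -0.38, 0.1]]
adapter [[0.642, -0.436, 0.0], [0.63, -0.413, 0.05], [0.618, -0.389, 0.1]]
boxTL front top [[0.682, -0.317, 0.0], [0.665, -0.309, 0.05], [0.648, -0.301, 0.1]]
wb [[0.724, -0.343, 0.0], [0.701, -0.332, 0.05], [0.679, -0.32, 0.1]]
adapter [[0.598, -0.406, 0.0], [0.571, -0.416, 0.05], [0.544, -0.426, 0.1]]
adapter top r [[0.679, -0.45, 0.0], [0.646, -0.457, 0.05], [0.613, -0.464, 0.1]]
box nearest corner bottom [[0.693, -0.327, 0.0], [0.659, -0.343, 0.05], [0.625, -0.359, 0.1]]
box top [[0.801, -0.252, 0.0], [0.759, -0.274, 0.05], [0.716, -0.296, 0.1]]
box bottom2 [[0.727, -0.454, 0.0], [0.691, -0.461, 0.05], [0.654, -0.468, 0.1]]
```

jog_arm([
  [0,0.01,0.001,0.0,0,0,-0.17],
  [0,0.02,0.002,0.0,0,0,-0.34],
  [0,0.028,0.003,0.04,0,0,-0.485],
  [0,0.028,0.003,0.06,0,0,-0.485],
  [0,0.028,0.003,0.06,0,0,-0.485],
])

```text
t: 2.08
tool_pos: [0.5513, -0.3014, 0.144]
orientation: [-1.622, -2.685, 0.0]
force: [-0.1, 0.2, 0.3]
opening: 0.0932
```

```bash
python3 - <<'E'
from h import *
s,c=snap("wrist","w2");print(s["t"],s["tool_pos"],s["orientation"])
snap("side","d2")
E
```

```text
2.075 [ 0.55127526 -0.30143566  0.14399843] [-1.62210792e+00 -2.68494155e+00  2.21391666e-05]
```

View pics/w2.png

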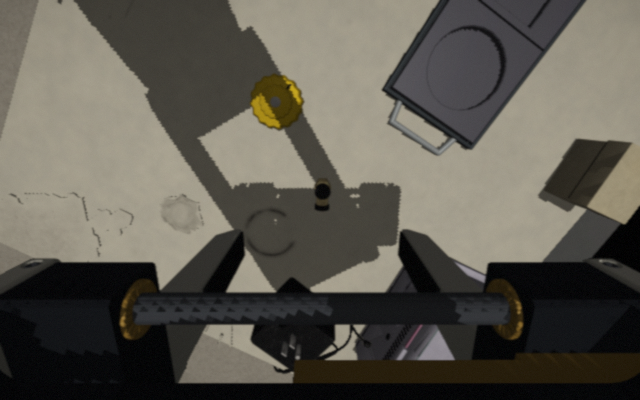

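View pics/d2.png

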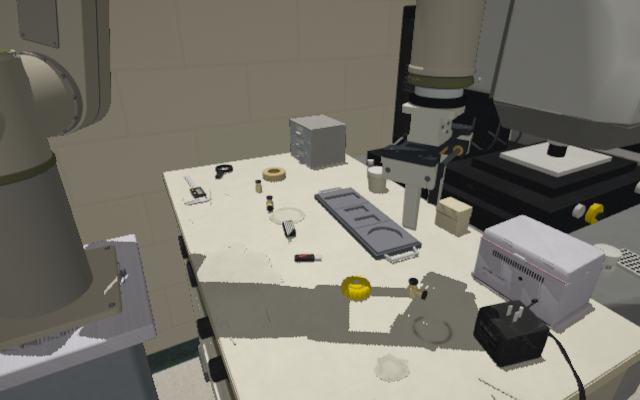

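```bash
python3 - <<'E'
from h import *
crop("w2",295,165,60,60,"z7",8)
print(proj("w2",[0.5521,-0.3036,0.032]))
z=np.load("pics/w2.npz")
# jaw midline points below TCP projected
T=z["E"]
s=np.array([0.55127,-.30144]);
for h in (.032,.018): print(proj("w2",[s[0],s[1],h]))
print("round left/right/top/bot", [onz("w2",u,v,.014).round(4).tolist() for u,v in [(427,68),(506,65),(470,25),(462,109)]])
E
```

```text
[321.68316036 192.46549732]
[321.95459963 190.24913494]
[321.9515387  186.83661769]
round left/right/top/bot [[0.5859, -0.1526, 0.014], [0.6507, -0.1156, 0.014], [0.6006, -0.1036, 0.014], [0.637, -0.1681, 0.014]]
```

View pics/z7.png

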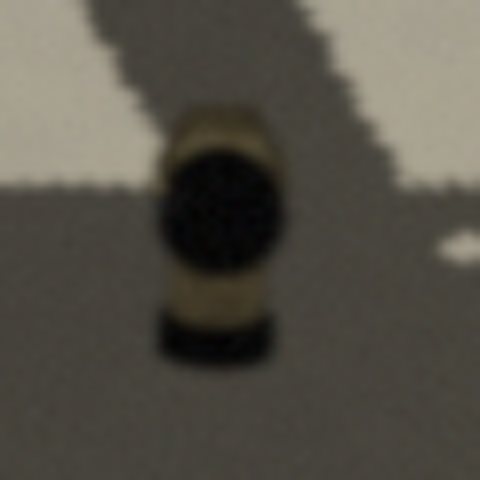

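jog_arm([
  [0,0,0,0.05,0,0,0],
  [0,0,0,0.09,0,0,0],
  [0,-0.001,0,0.119,0,0,0],
  [0,-0.001,0,0.119,0,0,0],
  [0.5,-0.001,0,0.119,0,0,0],
], force=20)

```text
t: 2.8
tool_pos: [0.5547, -0.3049, 0.0306]
orientation: [1.623, 2.686, -0.0]
force: [0.8, -0.4, 0.3]
opening: 0.087
```

jog_arm([
  [0.95,0,0,0,0,0,0],
  [0.95,0,0,0,0,0,0],
  [0.95,0,0,0,0,0,0],
  [0.95,0,0,0,0,0,0],
], force=20)

```text
t: 3.3
tool_pos: [0.5547, -0.3049, 0.0307]
orientation: [1.623, 2.686, -0.0]
force: [-0.3, 0.9, 0.1]
opening: 0.0479
```

jog_arm([
  [0.4,0.003,-0.002,0.0055,0,0,0],
  [0.4,0.003,-0.002,0.0055,0,0,0],
])

```text
t: 3.55
tool_pos: [0.5506, -0.3026, 0.0241]
orientation: [1.624, 2.687, -0.0]
force: [-0.3, 0.0, 0.1]
opening: 0.0552
```

jog_arm([
  [0.95,-0.001,0,-0.001,0,0,0],
  [0.95,-0.001,0,-0.001,0,0,0],
  [0.95,-0.001,0,-0.001,0,0,0],
  [0.95,-0.001,0,-0.001,0,0,0],
  [0.95,-0.001,0,-0.001,0,0,0],
])

```text
t: 4.18
tool_pos: [0.5511, -0.3035, 0.0252]
orientation: [1.624, 2.687, -0.0]
force: [0.4, 0.4, 1.0]
opening: 0.0107
```

jog_arm([
  [0.95,0,0,0,0,0,0],
  [0.95,0,0,-0.005,0,0,0],
  [0.95,0,0,-0.03,0,0,0],
  [0.95,0,0,-0.06,0,0,0],
  [0.95,0,0,-0.06,0,0,0],
])

```text
t: 4.8
tool_pos: [0.5532, -0.3048, 0.0889]
orientation: [1.621, 2.682, -0.001]
force: [-0.4, -0.1, 0.3]
opening: 0.0046
```

```bash
python3 - <<'E'
from h import *
s,c=snap("wrist","w3");print(s["t"],s["tool_pos"],s["opening"])
snap("side","d3");snap("scene","s3")
crop("w3",200,130,240,170,"z8",3)
crop("s3",370,240,110,110,"z9",5)
E
```

```text
4.8 [ 0.55317841 -0.30484939  0.08889467] 0.004645956713189045
```

View pics/z8.png

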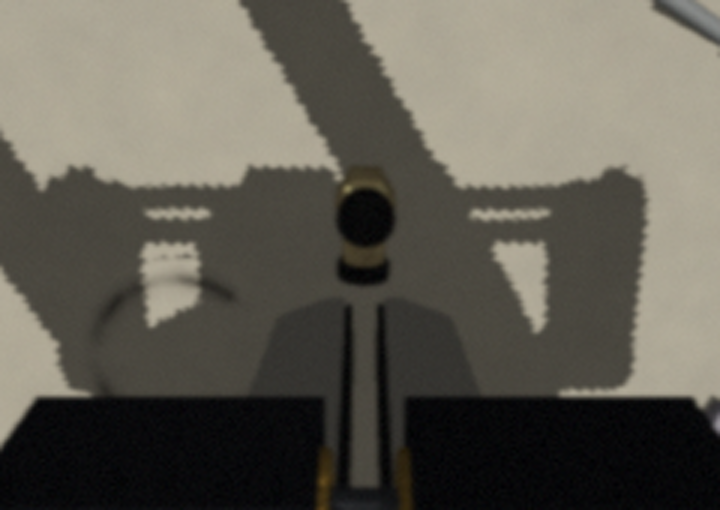

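View pics/z9.png

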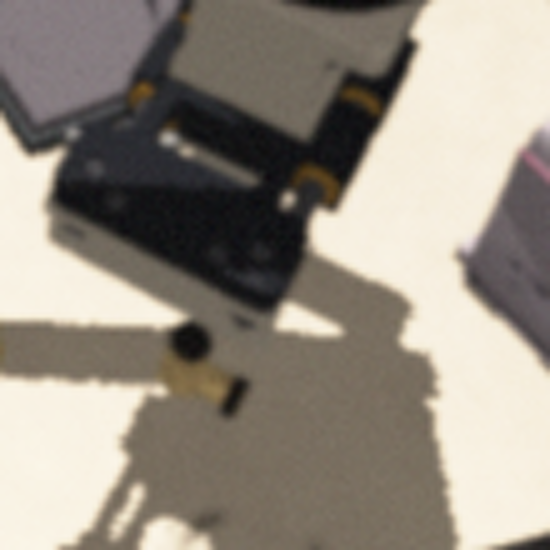

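View pics/d3.png

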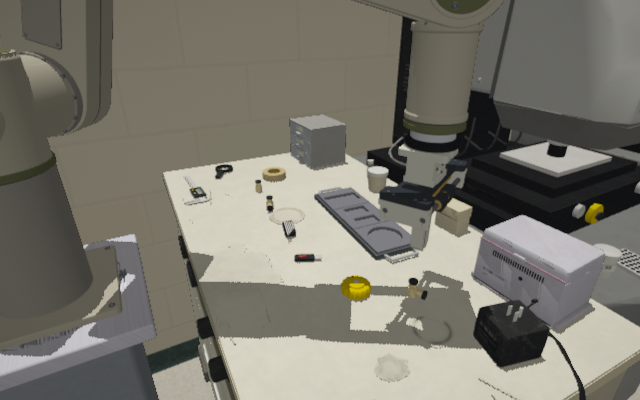

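```bash
python3 - <<'E'
from h import *
crop("d3",370,180,110,130,"z10",5)
tip=[.5532,-.3048,.0749]
for t in("d3","s3","w3"): print(t,proj(t,tip),proj(t,[.552,-.3036,.03]))
E
```

```text
d3 [417.34929126 259.73346868] [413.45574877 281.3843045 ]
s3 [412.75742273 295.79362452] [407.94327749 308.25457415]
w3 [321.93127078 226.34188016] [320.98574074 203.89674847]
```

View pics/z10.png

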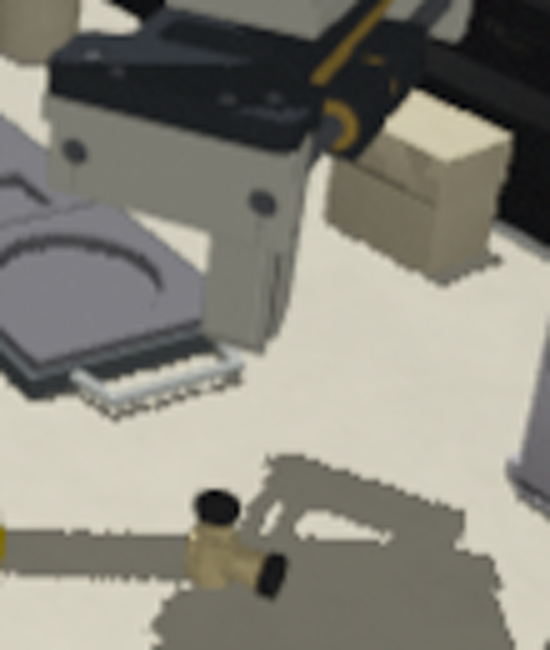

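```bash
python3 - <<'E'
from h import *
from plant import robot
s=robot.read_state();print(s["tool_pos"],s["orientation"],s["q"],s["opening"])
print(tri(("d3",422,249),("w3",321.7,230)))
o,d=ray("d3",422,249)
for h in (.06,.07,.08,.09,.1,.11): print(h,(o+d*(h-o[2])/d[2]).round(4))
o,d=ray("w3",321.7,230)
for h in (.06,.07,.08,.09,.1,.11): print(h,(o+d*(h-o[2])/d[2]).round(4))
E
```

```text
[ 0.55054377 -0.30311196  0.08421897] [ 1.62481172e+00  2.68815921e+00 -2.96746110e-04] [-5.84733779e-01  2.90432355e-01  1.53279885e+00 -1.72107749e-04
  1.31781436e+00 -1.06814193e+00] 0.004797649116760966
(array([ 0.55498345, -0.3036699 ,  0.0932313 ]), [0.005073519011750413, 0.005073519011750327])
0.06 [ 0.5992 -0.2675  0.06  ]
0.07 [ 0.5877 -0.2785  0.07  ]
0.08 [ 0.5762 -0.2896  0.08  ]
0.09 [ 0.5647 -0.3007  0.09  ]
0.1 [ 0.5532 -0.3118  0.1   ]
0.11 [ 0.5418 -0.3229  0.11  ]
0.06 [ 0.5573 -0.3128  0.06  ]
0.07 [ 0.5553 -0.3091  0.07  ]
0.08 [ 0.5533 -0.3054  0.08  ]
0.09 [ 0.5513 -0.3017  0.09  ]
0.1 [ 0.5493 -0.2979  0.1   ]
0.11 [ 0.5472 -0.2942  0.11  ]
```

```bash
python3 - <<'E'
from h import *
s,c=snap("wrist","w4");print(s["t"],s["tool_pos"],s["opening"])
snap("side","d4");s,c=snap("scene","s4");print(s["tool_pos"])
crop("w4",260,200,130,100,"z11",6)
a=cv2.imread("pics/d4.png")[200:270,390:450];b=cv2.imread("pics/s4.png")[260:330,380:440]
cv2.imwrite("pics/z12.png",np.hstack([cv2.resize(x,None,fx=6,fy=6,interpolation=cv2.INTER_CUBIC) for x in(a,b)]))
E
```

```text
4.95 [ 0.55054377 -0.30311196  0.08421897] 0.004797649116760966
[ 0.55016984 -0.30286737  0.08357754]
```

View pics/z11.png

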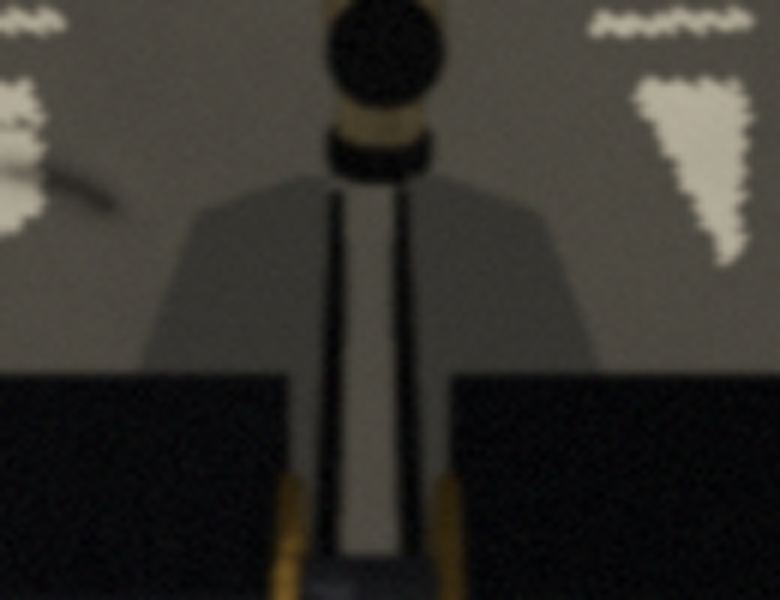

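View pics/z12.png

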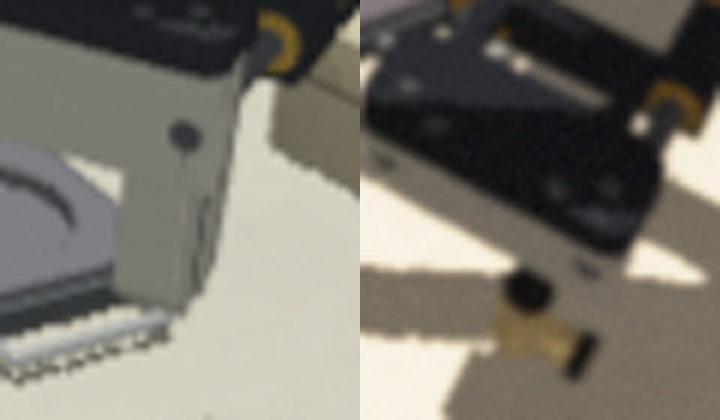

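```bash
python3 - <<'E'
from h import *
from plant import robot
s=robot.read_state()
Rm=R.from_rotvec(s["orientation"]).as_matrix();t0=np.array([.5503,-.303,.0838])
for x,y in [(-.0095,0),(-.0095,-.02),(.0095,-.02),(.0095,0)]:
  for t in(-.014,-.004,.004,.014):
    P=t0+Rm@[x,y,t]; print(x,y,t,proj("d4",P).round(1),proj("w4",P).round(1))
E
```

```text
-0.0095 0 -0.014 [422.4 249.8] [321.8 257.8]
-0.0095 0 -0.004 [421.7 255. ] [321.8 250.4]
-0.0095 0 0.004 [421.1 259. ] [321.7 244.9]
-0.0095 0 0.014 [420.4 264.1] [321.7 238.7]
-0.0095 -0.02 -0.014 [417.9 255.6] [288.9 257.8]
-0.0095 -0.02 -0.004 [417.2 260.9] [290.5 250.4]
-0.0095 -0.02 0.004 [416.6 265. ] [291.6 244.9]
-0.0095 -0.02 0.014 [416.  270.2] [293.  238.7]
0.0095 -0.02 -0.014 [406.6 251.9] [287.9 228.7]
0.0095 -0.02 -0.004 [406.  257.1] [289.6 222.6]
0.0095 -0.02 0.004 [405.5 261.2] [290.8 218.1]
0.0095 -0.02 0.014 [404.9 266.3] [292.3 212.9]
0.0095 0 -0.014 [411.3 246.2] [321.8 228.7]
0.0095 0 -0.004 [410.6 251.4] [321.8 222.6]
0.0095 0 0.004 [410.1 255.4] [321.7 218.1]
0.0095 0 0.014 [409.5 260.4] [321.7 212.9]
```

jog_arm([
  [0.4,-0.0015,0.0013,0,0,0,0],
  [0.4,-0.0015,0.0013,0,0,0,0],
  [0.4,-0.0015,0.0013,0.02,0,0,0],
  [0.4,-0.0015,0.0013,0.04,0,0,0],
  [0.4,-0.0015,0.0013,0.055,0,0,0],
])

```text
t: 5.72
tool_pos: [0.5507, -0.3028, 0.0257]
orientation: [-1.623, -2.685, 0.0]
force: [0.8, 0.4, 0.4]
opening: 0.0502
```

jog_arm([
  [0.4,0,0,0.01,0,0,0],
  [0.4,0,0,0.02,0,0,0],
  [0.4,0,0,0.028,0,0,0],
  [0.4,0,0,0.028,0,0,0],
])

```text
t: 6.22
tool_pos: [0.5503, -0.3025, -0.0029]
orientation: [-1.623, -2.685, -0.0]
force: [0.7, -0.1, 0.1]
opening: 0.0554
```

jog_arm([
  [0.4,-0.001,0.001,0.003,0,0,0],
  [0.4,-0.001,0.001,0.005,0,0,0],
  [0.4,-0.001,0.001,0.007,0,0,0],
])

```text
t: 6.6
tool_pos: [0.5519, -0.3031, -0.0097]
orientation: [-1.623, -2.685, 0.0]
force: [-0.9, -0.6, 0.8]
opening: 0.056
```

jog_arm([
  [0.4,0,0,0.001,0,0,0],
  [0.4,0,0,0.002,0,0,0],
])

```text
t: 6.85
tool_pos: [0.5519, -0.3031, -0.0117]
orientation: [-1.623, -2.685, -0.0]
force: [0.3, -0.1, -0.0]
opening: 0.0557
```

jog_arm([
  [0.4,0,0,0.001,0,0,0],
  [0.4,0,0,0.002,0,0,0],
])

```text
t: 7.1
tool_pos: [0.552, -0.3032, -0.012]
orientation: [-1.623, -2.685, 0.0]
force: [-9.0, 5.4, 20.2]
opening: 0.056
```

jog_arm([
  [0.4,0,0,-0.011,0,0,0],
  [0.4,0,0,-0.011,0,0,0],
  [0.95,0,0,-0.011,0,0,0],
  [0.95,0,0,-0.011,0,0,0],
  [0.95,0,0,-0.011,0,0,0],
], force=20)

```text
t: 7.72
tool_pos: [0.5518, -0.303, -0.0014]
orientation: [-1.622, -2.685, -0.0]
force: [-0.5, 0.1, 0.1]
opening: 0.0305
```

jog_arm([
  [0.95,0,0,0,0,0,0],
  [0.95,0,0,0,0,0,0],
  [0.95,0,0,0,0,0,0],
])

```text
t: 8.1
tool_pos: [0.5517, -0.303, -0.0015]
orientation: [-1.622, -2.685, 0.0]
force: [-0.8, 0.9, -0.2]
opening: 0.0177
```

jog_arm([
  [0.95,0,0,-0.03,0,0,0],
  [0.95,0,0,-0.07,0,0,0],
  [0.95,0.03,0.028,-0.09,0,0,-0.17],
  [0.95,0.07,0.065,-0.09,0,0,-0.34],
  [0.95,0.11,0.102,-0.09,0,0,-0.51],
])

```text
t: 8.72
tool_pos: [0.5918, -0.1573, 0.0894]
orientation: [-0.886, -3.01, -0.002]
force: [0.5, 0.0, -0.7]
opening: 0.0175
```

```bash
cat >> h.py <<'E'
def go(x,y,z,jaw):
    "tool shift for world target; jaw angle (deg) of tool y"
    from plant import robot
    s=robot.read_state();Rm=R.from_rotvec(s["orientation"]).as_matrix()
    d=Rm.T@(np.array([x,y,z])-s["tool_pos"])
    a=np.deg2rad(jaw);Rt=np.array([[-np.sin(a),np.cos(a),0],[np.cos(a),np.sin(a),0],[0,0,-1.]]).T
    r=R.from_matrix(Rm.T@Rt).as_rotvec()
    print("t",round(s["t"],2),"pos",s["tool_pos"].round(4),"open",round(s["opening"],4),"F",s["force"].round(1),"shift",d.round(4),"turn",r.round(3))
E
python3 - <<'E'
from h import *
go(.6171,-.0611,.08,85.4)
E
```

```text
t 8.72 pos [ 0.5918 -0.1573  0.0894] open 0.0175 F [ 0.5  0.  -0.7] shift [0.0309 0.0946 0.0095] turn [ 0.001 -0.003 -0.492]
```

jog_arm([
  [0.95,0.011,0.032,0.01,0,0,-0.17],
  [0.95,0.021,0.064,0.01,0,0,-0.34],
  [0.95,0.031,0.0946,0.01,0,0,-0.492],
  [0.95,0.031,0.0946,0.03,0,0,-0.492],
  [0.95,0.031,0.0946,0.03,0,0,-0.492],
])

```text
t: 9.35
tool_pos: [0.6147, -0.061, 0.0567]
orientation: [-0.129, -3.131, -0.004]
force: [-1.5, -0.1, -0.6]
opening: 0.0179
```

```bash
python3 - <<'E'
from h import *
go(.6171,-.0611,.0055,85.4)
snap("wrist","w5");snap("scene","s5");snap("side","d5")
crop("w5",200,120,240,180,"z13",3.3)
a=cv2.imread("pics/d5.png")[140:270,310:430];b=cv2.imread("pics/s5.png")[140:270,310:430]
cv2.imwrite("pics/z14.png",np.hstack([cv2.resize(x,None,fx=3.3,fy=3.3,interpolation=cv2.INTER_CUBIC) for x in(a,b)]))
E
```

```text
t 9.35 pos [ 0.6147 -0.061   0.0567] open 0.0179 F [-1.5 -0.1 -0.6] shift [-0.0028  0.      0.0512] turn [ 0.002 -0.008 -0.002]
```

View pics/z13.png

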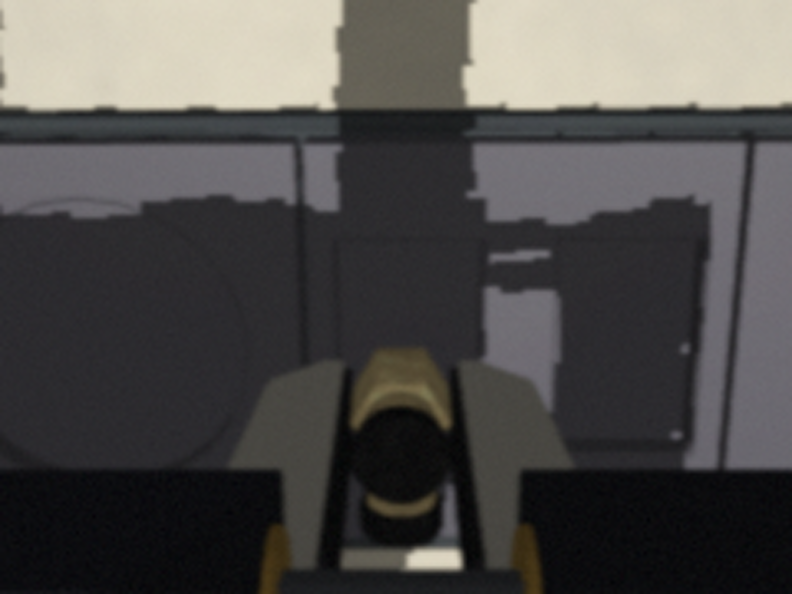

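View pics/z14.png

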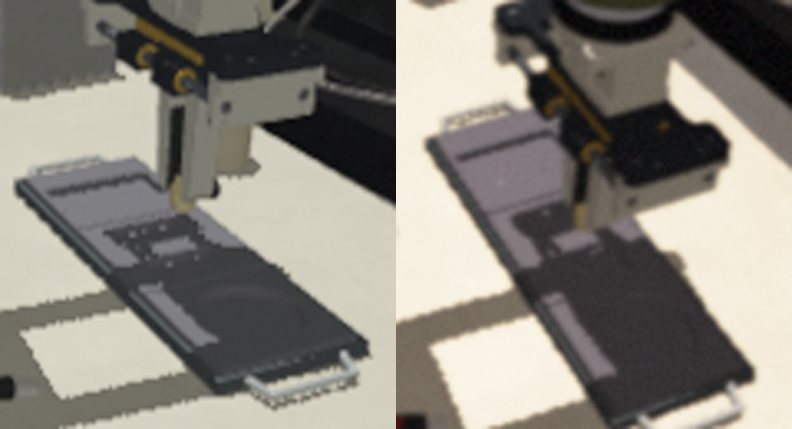

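```bash
python3 - <<'E'
from h import *
q=lambda u,v,h=.014:onz("w5",200+u/3.3,120+v/3.3,h)[:2].round(4).tolist()
for u,v in [(335,238),(483,238),(484,360),(560,240),(704,242),(690,442),(553,440),(298,140),(305,360),(752,140),(722,470)]: print(u,v,q(u,v))
c=np.array([.6272,-.0358]);x=np.array([.9968,-.08]);y=np.array([.08,.9968])
print("pred B corners",[(c+x*a+y*b).round(4).tolist() for a,b in[(-.027,-.043),(-.027,-.009),(-.027,.009),(-.027,.043),(.027,.043),(.027,.009)]])
E
```

```text
335 238 [0.596, -0.0748]
483 238 [0.5988, -0.0407]
484 360 [0.6291, -0.0422]
560 240 [0.6008, -0.0229]
704 242 [0.604, 0.0103]
690 442 [0.6548, 0.0069]
553 440 [0.6515, -0.0266]
298 140 [0.5726, -0.0808]
305 360 [0.6255, -0.085]
752 140 [0.581, 0.0211]
722 470 [0.6631, 0.0148]
pred B corners [[0.5968, -0.0765], [0.5996, -0.0426], [0.601, -0.0247], [0.6037, 0.0092], [0.6576, 0.0049], [0.6548, -0.029]]
```

jog_arm([
  [0.95,-0.002,0.001,0.02,0.002,-0.008,0],
  [0.95,-0.002,0.001,0.035,0.002,-0.008,0],
  [0.95,-0.002,0.001,0.045,0.002,-0.008,0],
  [0.95,-0.002,0.001,0.048,0.002,-0.008,0],
])

```text
t: 10.0
tool_pos: [0.6178, -0.0612, 0.0104]
orientation: [0.131, 3.136, -0.0]
force: [0.4, -0.4, -0.6]
opening: 0.0175
```

```bash
python3 - <<'E'
from h import *
go(.6165,-.06,.0045,85.4)
E
```

```text
t 10.0 pos [ 0.6178 -0.0612  0.0104] open 0.0175 F [ 0.4 -0.4 -0.6] shift [0.0015 0.0011 0.0059] turn [-0.     0.003 -0.003]
```

jog_arm([
  [0.95,0.001,0.001,0.003,0,0,0],
  [0.95,0.001,0.001,0.005,0,0,0],
  [0.95,0.001,0.001,0.006,0,0,0],
])

```text
t: 10.38
tool_pos: [0.6172, -0.0601, 0.0047]
orientation: [0.131, 3.136, -0.001]
force: [-0.1, -0.5, -1.2]
opening: 0.0178
```

jog_arm([
  [0.95,0,0,0.001,0,0,0],
  [0.66,0,0,0.001,0,0,0],
  [0.66,0,0,0.001,0,0,0],
  [0.66,0,0,0.001,0,0,0],
])

```text
t: 10.88
tool_pos: [0.6172, -0.0601, 0.0037]
orientation: [0.131, 3.135, -0.0]
force: [0.8, 0.0, -0.2]
opening: 0.0312
```

jog_arm([
  [0.66,0,0,-0.02,0,0,0],
  [0.66,0,0,-0.06,0,0,0],
  [0.5,0,0,-0.1,0,0,0],
  [0.5,0,0,-0.1,0,0,0],
])

```text
t: 11.38
tool_pos: [0.6205, -0.0608, 0.1102]
orientation: [0.13, 3.126, -0.003]
force: [-0.0, -0.5, 0.2]
opening: 0.045
```

```bash
python3 - <<'E'
from h import *
go(.4604,.1274,.12,-23.3)
snap("wrist","w6")
crop("w6",160,80,320,200,"z15",2.4)
E
```

```text
t 11.38 pos [ 0.6205 -0.0608  0.1102] open 0.045 F [-0.  -0.5  0.2] shift [ 0.1751  0.1742 -0.0122] turn [0.011 0.01  1.894]
```

View pics/z15.png

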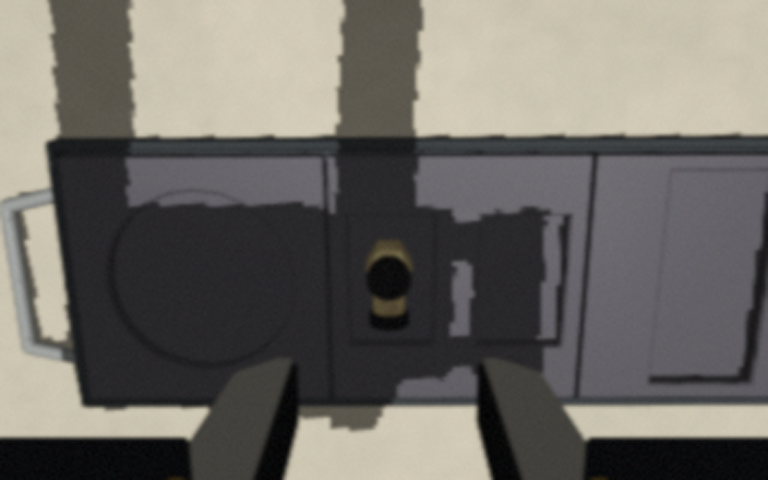

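jog_arm([
  [0.4,0.03,0.03,0,0,0,0.18],
  [0.4,0.065,0.065,-0.005,0,0,0.36],
  [0.4,0.1,0.1,-0.01,0,0,0.54],
  [0.4,0.14,0.14,-0.01,0,0,0.72],
  [0.4,0.175,0.174,-0.012,0,0,0.9],
])

```text
t: 12.05
tool_pos: [0.4566, 0.1286, 0.1168]
orientation: [1.488, 2.759, 0.003]
force: [-0.3, 0.9, 0.6]
opening: 0.0558
```

```bash
python3 - <<'E'
from h import *
go(.4604,.1274,.12,-23.3)
E
```

```text
t 12.05 pos [0.4566 0.1286 0.1168] open 0.0558 F [-0.3  0.9  0.6] shift [-0.0031  0.0025 -0.0032] turn [0.007 0.002 0.988]
```

jog_arm([
  [0.4,-0.003,0.0025,0,0,0,0.18],
  [0.4,-0.003,0.0025,0,0,0,0.36],
  [0.4,-0.003,0.0025,0,0,0,0.54],
  [0.4,-0.003,0.0025,0,0,0,0.72],
  [0.4,-0.003,0.0025,0,0,0,0.9],
])

```text
t: 12.68
tool_pos: [0.4595, 0.1273, 0.1159]
orientation: [2.547, 1.831, 0.005]
force: [-0.4, 0.6, -0.6]
opening: 0.0559
```

jog_arm([
  [0.4,0,0,0.03,0,0,0.1],
  [0.4,0,0,0.03,0,0,0.1],
])

```text
t: 12.92
tool_pos: [0.4567, 0.1268, 0.0829]
orientation: [2.637, 1.704, -0.004]
force: [0.6, 0.2, 0.1]
opening: 0.0554
```

```bash
python3 - <<'E'
from h import *
go(.4604,.1274,.0,-23.3)
snap("wrist","w7");snap("side","d7");snap("scene","s7")
print(proj("w7",[.4604,.1274,.032]))
crop("w7",240,100,170,170,"z16",4)
E
```

```text
t 12.93 pos [0.4567 0.1268 0.0829] open 0.0554 F [0.6 0.2 0.1] shift [0.0023 0.0031 0.0829] turn [ 0.     0.003 -0.017]
[325.24765208 206.15985532]
```

View pics/z16.png

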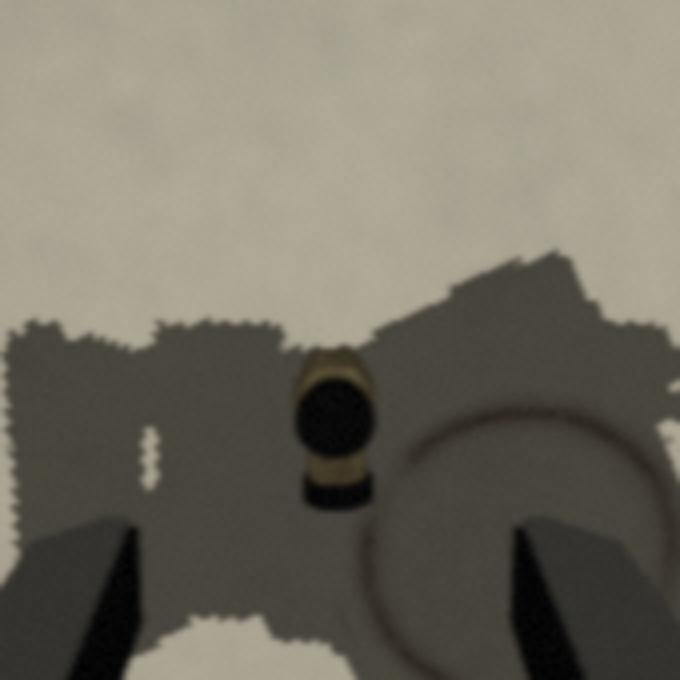

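jog_arm([
  [0.4,0.0035,0.0025,0.03,0,0,0],
  [0.4,0.0035,0.0025,0.06,0,0,0],
  [0.4,0.0035,0.0025,0.078,0,0,0],
  [0.4,0.0035,0.0025,0.0844,0,0,0],
  [0.4,0.0035,0.0025,0.0844,0,0,0],
])

```text
t: 13.7
tool_pos: [0.4643, 0.1294, 0.0027]
orientation: [2.633, 1.705, 0.006]
force: [-0.4, -0.1, -0.4]
opening: 0.0557
```

```bash
python3 - <<'E'
from h import *
go(.4604,.1278,-.001,-24)
E
```

```text
t 13.7 pos [0.4643 0.1294 0.0027] open 0.0557 F [-0.4 -0.1 -0.4] shift [-0.0031 -0.003   0.0037] turn [ 0.006 -0.001 -0.002]
```

jog_arm([
  [0.4,-0.003,-0.002,0.003,0.003,0,0],
  [0.4,-0.003,-0.002,0.003,0.003,0,0],
  [0.4,-0.003,-0.002,0.003,0.003,0,0],
])

```text
t: 14.08
tool_pos: [0.4616, 0.1275, 0.0001]
orientation: [2.635, 1.706, 0.005]
force: [0.3, 0.6, -0.0]
opening: 0.0559
```

```bash
python3 - <<'E'
from h import *
go(.4604,.1278,-.001,-24)
E
```

```text
t 14.07 pos [4.616e-01 1.275e-01 1.000e-04] open 0.0559 F [ 0.3  0.6 -0. ] shift [-0.0002 -0.0013  0.0011] turn [ 0.004 -0.001 -0.002]
```

jog_arm([
  [0.7,0,-0.001,0.0015,0.003,0,0],
  [0.95,0,-0.001,0.0015,0.003,0,0],
  [0.95,0,-0.001,0.0015,0.003,0,0],
  [0.95,0,-0.001,0.0015,0.003,0,0],
  [0.95,0,-0.001,0.0015,0.003,0,0],
])

```text
t: 14.7
tool_pos: [0.4607, 0.1279, -0.0014]
orientation: [-2.637, -1.708, -0.002]
force: [0.7, 0.4, 0.0]
opening: 0.0175
```

jog_arm([
  [0.95,0,0,0,0,0,0],
  [0.95,0,0,0,0,0,0],
])

```text
t: 14.95
tool_pos: [0.4607, 0.1279, -0.0014]
orientation: [-2.637, -1.708, -0.002]
force: [0.0, -1.1, 0.2]
opening: 0.0172
```

jog_arm([
  [0.95,0,0,-0.03,0,0,0],
  [0.95,0,0,-0.08,0,0,0],
  [0.95,0,0,-0.1,0,0,0],
])

```text
t: 15.32
tool_pos: [0.4623, 0.1281, 0.1018]
orientation: [2.636, 1.707, 0.008]
force: [0.2, 0.4, -0.3]
opening: 0.018
```

```bash
python3 - <<'E'
from h import *
# refine twin pose from w6 
q=lambda u,v,h=.014:onz("w6",160+u/2.4,80+v/2.4,h)[:2].round(4).tolist()
for n,u,v in [("A",570,214),("A",560,343),("seam",595,155),("seam",577,398),("seamB",325,155),("seamB",331,400),("B",350,212),("B",436,212),("B",352,342),("B",436,342)]: print(n,q(u,v))
go(.637,-.0095,.09,-94.6)
E
```

```text
A [0.6029, 0.0112]
A [0.6562, 0.0066]
seam [0.581, 0.0208]
seam [0.6815, 0.0133]
seamB [0.5726, -0.0806]
seamB [0.6739, -0.0891]
B [0.5951, -0.0734]
B [0.5979, -0.0403]
B [0.6488, -0.0778]
B [0.6516, -0.0437]
t 15.32 pos [0.4623 0.1281 0.1018] open 0.018 F [ 0.2  0.4 -0.3] shift [-0.0542  0.2156  0.0126] turn [ 1.00e-03 -6.00e-03  1.23e+00]
```

jog_arm([
  [0.95,-0.008,0.03,0,0,0,0.18],
  [0.95,-0.016,0.065,0,0,0,0.36],
  [0.95,-0.026,0.105,0,0,0,0.54],
  [0.95,-0.037,0.145,0,0,0,0.72],
  [0.95,-0.046,0.18,0,0,0,0.9],
])

```text
t: 15.95
tool_pos: [0.6087, 0.0114, 0.1022]
orientation: [-3.118, -0.381, -0.008]
force: [-0.6, -0.6, 0.2]
opening: 0.0178
```

```bash
python3 - <<'E'
from h import *
go(.637,-.009,.05,-94.6)
E
```

```text
t 15.95 pos [0.6087 0.0114 0.1022] open 0.0178 F [-0.6 -0.6  0.2] shift [0.0222 0.0266 0.0524] turn [-0.001 -0.005  0.323]
```

jog_arm([
  [0.95,0.011,0.013,0.0,0,0,0.17],
  [0.95,0.0222,0.0266,0.01,0,0,0.323],
  [0.95,0.0222,0.0266,0.04,0,0,0.323],
  [0.95,0.0222,0.0266,0.052,0,0,0.323],
  [0.95,0.0222,0.0266,0.052,0,0,0.323],
])

```text
t: 16.58
tool_pos: [0.6357, -0.0087, 0.049]
orientation: [-3.137, 0.125, -0.003]
force: [-0.8, -0.8, -0.3]
opening: 0.0176
```

```bash
python3 - <<'E'
from h import *
go(.637,-.009,.0045,-94.6)
snap("wrist","w8");crop("w8",200,120,240,180,"z17",3.3)
E
```

```text
t 16.57 pos [ 0.6357 -0.0087  0.049 ] open 0.0176 F [-0.8 -0.8 -0.3] shift [0.0013 0.0003 0.0445] turn [-0.002 -0.002  0.001]
```

View pics/z17.png

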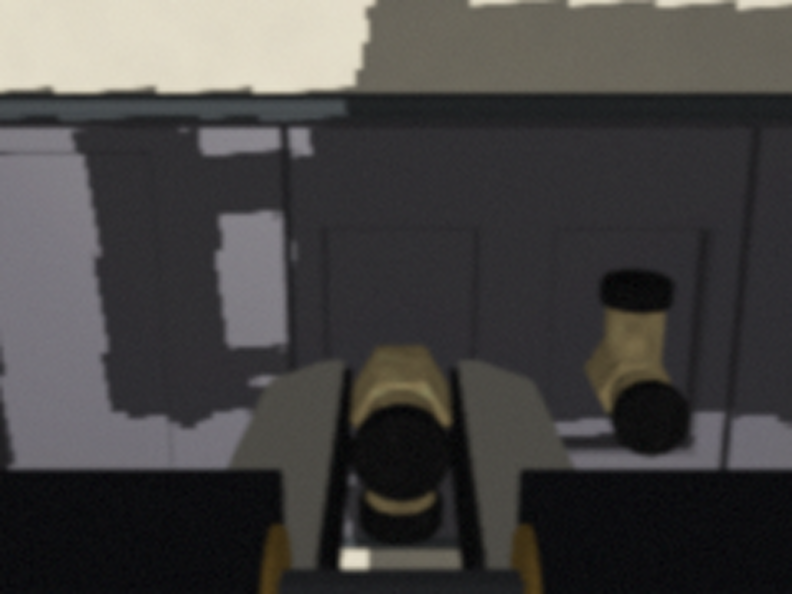

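jog_arm([
  [0.95,0.001,0,0.015,0,0,0],
  [0.95,0.001,0,0.03,0,0,0],
  [0.95,0.001,0,0.036,0,0,0],
  [0.95,0.001,0,0.038,0,0,0],
  [0.95,0.001,0,0.038,0,0,0],
])

```text
t: 17.25
tool_pos: [0.6379, -0.0088, 0.0124]
orientation: [-3.137, 0.124, -0.007]
force: [-0.5, 0.5, -0.1]
opening: 0.0178
```

```bash
python3 - <<'E'
from h import *
go(.637,-.009,.004,-94.6)
E
```

```text
t 17.25 pos [ 0.6379 -0.0088  0.0124] open 0.0178 F [-0.5  0.5 -0.1] shift [-0.0009  0.0003  0.0084] turn [-0.002 -0.004  0.001]
```

jog_arm([
  [0.95,-0.001,0,0.004,-0.002,-0.004,0],
  [0.95,-0.001,0,0.007,-0.002,-0.004,0],
  [0.95,-0.001,0,0.0085,-0.002,-0.004,0],
  [0.95,-0.001,0,0.0085,-0.002,-0.004,0],
])

```text
t: 17.75
tool_pos: [0.6371, -0.0087, 0.0046]
orientation: [3.139, -0.125, 0.001]
force: [-2.2, 0.1, 5.8]
opening: 0.0178
```

jog_arm([
  [0.66,0,0,0,0,0,0],
  [0.66,0,0,0,0,0,0],
  [0.66,0,0,0,0,0,0],
])

```text
t: 18.12
tool_pos: [0.637, -0.0087, 0.0045]
orientation: [3.139, -0.125, 0.001]
force: [-0.7, 0.1, -0.1]
opening: 0.032
```

jog_arm([
  [0.66,0,0,-0.02,0,0,0],
  [0.66,0,0,-0.06,0,0,0],
  [0.5,0,0,-0.11,0,0,0],
  [0.5,0,0,-0.11,0,0,0],
])

```text
t: 18.62
tool_pos: [0.6413, -0.009, 0.1224]
orientation: [3.138, -0.124, 0.019]
force: [0.2, -0.5, 0.2]
opening: 0.0451
```

```bash
python3 - <<'E'
from h import *
go(.46,.0,.12,-13)
snap("wrist","w9");crop("w9",160,80,320,200,"z18",2.4)
E
```

```text
t 18.62 pos [ 0.6413 -0.009   0.1224] open 0.0451 F [ 0.2 -0.5  0.2] shift [-0.1815  0.0054  0.0002] turn [ 0.009 -0.01  -1.423]
```

View pics/z18.png

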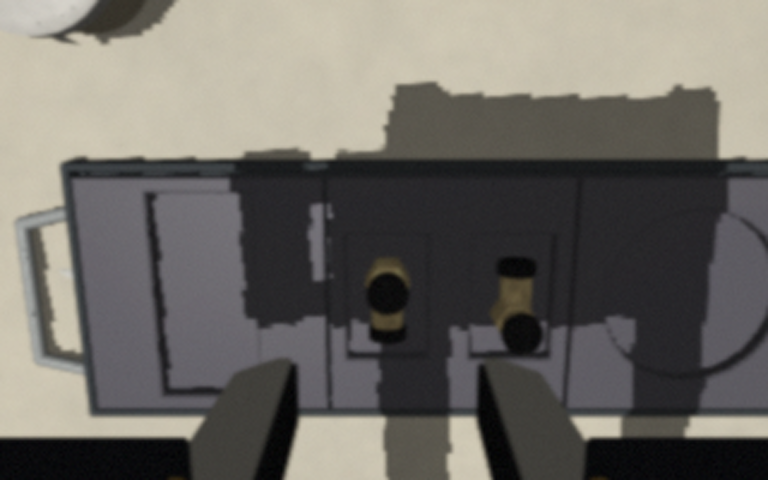

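jog_arm([
  [0.3,-0.03,0,0,0,0,-0.18],
  [0.3,-0.06,0.002,0,0,0,-0.36],
  [0.3,-0.1,0.003,0,0,0,-0.54],
  [0.3,-0.14,0.004,0,0,0,-0.72],
  [0.3,-0.1815,0.005,0,0,0,-0.9],
])

```text
t: 19.3
tool_pos: [0.4563, 0.0006, 0.117]
orientation: [2.874, 1.261, 0.008]
force: [-0.0, 1.0, 0.6]
opening: 0.065
```

```bash
python3 - <<'E'
from h import *
go(.4586,-.0019,.09,-11.3)
E
```

```text
t 19.3 pos [0.4563 0.0006 0.117 ] open 0.065 F [-0.   1.   0.6] shift [-0.0004  0.0033  0.0271] turn [ 0.006 -0.002 -0.547]
```

jog_arm([
  [0.3,0,0.003,0.01,0,0,-0.18],
  [0.3,0,0.003,0.02,0,0,-0.36],
  [0.3,0,0.003,0.027,0,0,-0.54],
  [0.3,0,0.003,0.027,0,0,-0.547],
])

```text
t: 19.8
tool_pos: [0.4575, -0.0013, 0.0889]
orientation: [2.428, 1.989, 0.004]
force: [1.0, -0.9, -0.2]
opening: 0.0649
```

```bash
python3 - <<'E'
from h import *
go(.4586,-.0019,.09,-11.3)
snap("wrist","w10");snap("side","d10");snap("scene","s10")
crop("w10",250,110,140,140,"z19",5)
a=cv2.imread("pics/d10.png")[210:250,265:315];b=cv2.imread("pics/s10.png")[210:250,270:320]
cv2.imwrite("pics/z20.png",np.hstack([cv2.resize(x,None,fx=8,fy=8,interpolation=cv2.INTER_CUBIC) for x in(a,b)]))
E
```

```text
t 19.8 pos [ 0.4575 -0.0013  0.0889] open 0.0649 F [ 1.  -0.9 -0.2] shift [-0.0004  0.0012 -0.0011] turn [ 0.004 -0.    -0.001]
```

View pics/z19.png

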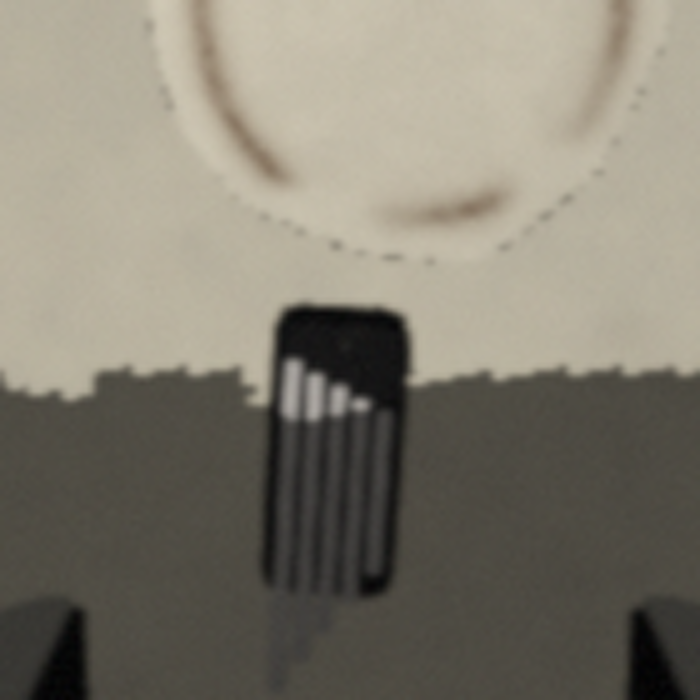

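View pics/z20.png

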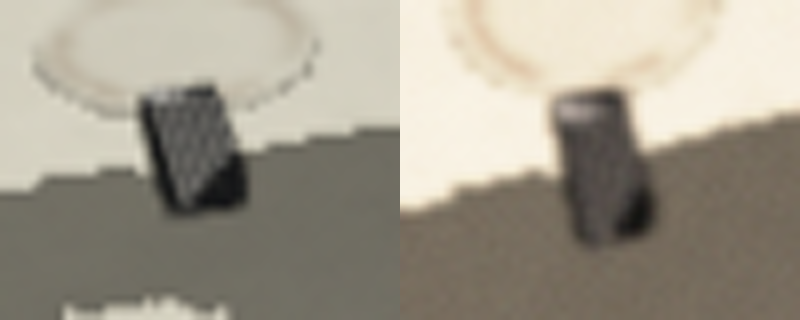

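```bash
python3 - <<'E'
from h import *
w=lambda u,v:("w10",250+u/5,110+v/5)
TL=w(278,310);TR=w(408,316)
print(tri(TL,("d10",265+142/8,210+97/8)),tri(TL,("s10",270+155/8,210+93/8)))
print(tri(TR,("d10",265+213/8,210+88/8)),tri(TR,("s10",270+226/8,210+91/8)))
P=[onz(*w(u,v),.016) for u,v in[(278,310),(408,316),(392,592),(265,590)]]
for p in P: print(p.round(4))
print("lower corners", )
l=(P[0]+P[1])/2;m=(P[2]+P[3])/2;d=l-m;print("len",np.linalg.norm(d),"ang",np.degrees(np.arctan2(d[1],d[0])),"centre",(l+m)/2)
c=(l+m)/2
go(c[0],c[1],-.0025,np.degrees(np.arctan2(d[1],d[0]))-90)
E
```

```text
(array([0.45000688, 0.02540344, 0.01170878]), [0.0009456066158390788, 0.000945606615838923]) (array([0.45043221, 0.02564499, 0.01343584]), [0.0012326100047338334, 0.0012326100047338506])
(array([0.4709875 , 0.02025922, 0.01160857]), [8.598108246102784e-06, 8.598108246154439e-06]) (array([0.47166422, 0.019512  , 0.00919473]), [0.0007109864855442755, 0.0007109864855442922])
[0.4495 0.0266 0.016 ]
[0.471  0.0212 0.016 ]
[ 0.4587 -0.0279  0.016 ]
[ 0.4364 -0.023   0.016 ]
lower corners
len 0.050917020583785125 ang 75.59340849242393 centre [ 0.4539203  -0.00077898  0.016     ]
t 19.95 pos [ 0.4587 -0.0014  0.0902] open 0.0651 F [ 0.3 -0.  -0.3] shift [-0.0004 -0.0053  0.0926] turn [ 0.006 -0.001  0.051]
```

```bash
python3 - <<'E'
from h import *
s,c=snap("wrist","w11");print(s["tool_pos"],s["dq"].round(3))
i=c["image"].astype(int)
crop("w11",250,110,140,140,"z21",5)
from plant import robot
s=robot.read_state();print(s["tool_pos"])
E
```

```text
[ 0.45865721 -0.00142738  0.09017818] [ 0.001 -0.002 -0.004 -0.    -0.002 -0.012]
[ 0.45881821 -0.00144801  0.09029574]
```

View pics/z21.png

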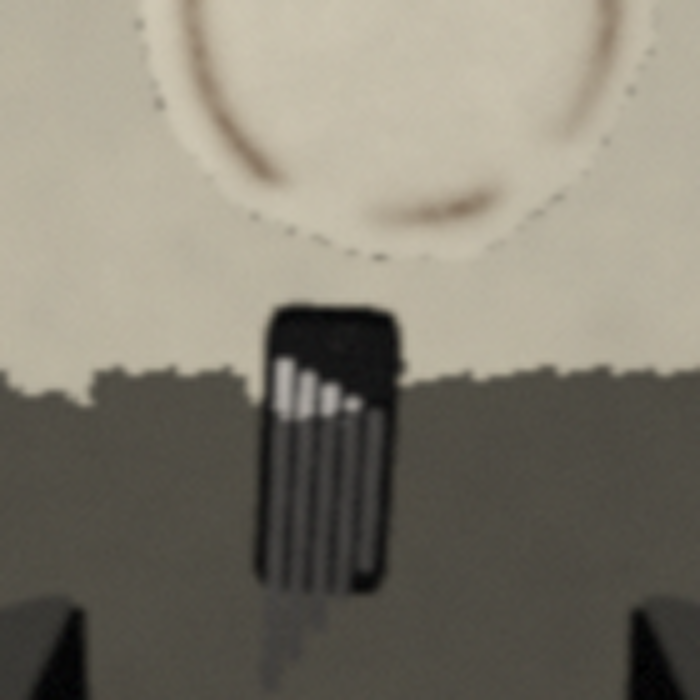

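jog_arm([
  [0.3,0,-0.005,0.03,0.004,0,0.05],
  [0.3,0,-0.005,0.06,0.004,0,0.05],
  [0.3,0,-0.005,0.085,0.004,0,0.05],
  [0.3,0,-0.005,0.09,0.004,0,0.05],
  [0.3,0,-0.005,0.09,0.004,0,0.05],
])

```text
t: 20.62
tool_pos: [0.4547, -0.0005, 0.0007]
orientation: [2.481, 1.925, 0.003]
force: [0.2, -0.1, 0.1]
opening: 0.0651
```

```bash
python3 - <<'E'
from h import *
go(.4539,-.0010,-.0025,-14.4)
E
```

```text
t 20.62 pos [ 0.4547 -0.0005  0.0007] open 0.0651 F [ 0.2 -0.1  0.1] shift [-0.0007 -0.0007  0.0032] turn [ 0.002 -0.001  0.   ]
```

jog_arm([
  [0.4,0,-0.0005,0.003,0.002,0,0],
  [0.6,0,-0.0005,0.003,0.002,0,0],
  [0.9,0,-0.0005,0.003,0.002,0,0],
  [0.9,0,-0.0005,0.003,0.002,0,0],
  [0.9,0,-0.0005,0.003,0.002,0,0],
], force=30)

```text
t: 21.25
tool_pos: [0.4543, -0.0004, -0.0021]
orientation: [-2.482, -1.926, -0.001]
force: [0.8, -0.6, 0.5]
opening: 0.0234
```

jog_arm([
  [0.9,0,0,0,0,0,0],
  [0.9,0,0,0,0,0,0],
  [0.9,0,0,0,0,0,0],
])

```text
t: 21.62
tool_pos: [0.4543, -0.0004, -0.0021]
orientation: [-2.482, -1.926, -0.001]
force: [-0.6, 0.1, 0.9]
opening: 0.0233
```

jog_arm([
  [0.9,0,0,-0.015,0,0,0],
  [0.9,0,0,-0.05,0,0,0],
  [0.9,0,0,-0.09,0,0,0],
  [0.9,0,0,-0.1,0,0,0],
])

```text
t: 22.12
tool_pos: [0.4565, -0.0007, 0.1016]
orientation: [2.479, 1.924, 0.008]
force: [-0.2, -0.2, -1.3]
opening: 0.0236
```

```bash
python3 - <<'E'
from h import *
q=lambda u,v,h=.014:onz("w9",160+u/2.4,80+v/2.4,h)[:2].round(4).tolist()
for n,u,v in [("slot",150,192),("slot",165,392),("end",72,178),("end",95,408),("seam",325,178),("seam",331,408)]: print(n,q(u,v))
go(.6445,.0655,.09,-94.6)
snap("wrist","w12"); crop("w12",200,120,240,180,"z22",3.3)
E
```

```text
slot [0.6803, 0.0823]
slot [0.5938, 0.0903]
end [0.6883, 0.1124]
end [0.5888, 0.1219]
seam [0.6803, 0.0119]
seam [0.5806, 0.0195]
t 22.12 pos [ 0.4565 -0.0007  0.1016] open 0.0236 F [-0.2 -0.2 -1.3] shift [0.1108 0.1656 0.0129] turn [ 0.004 -0.006  1.4  ]
```

View pics/z22.png

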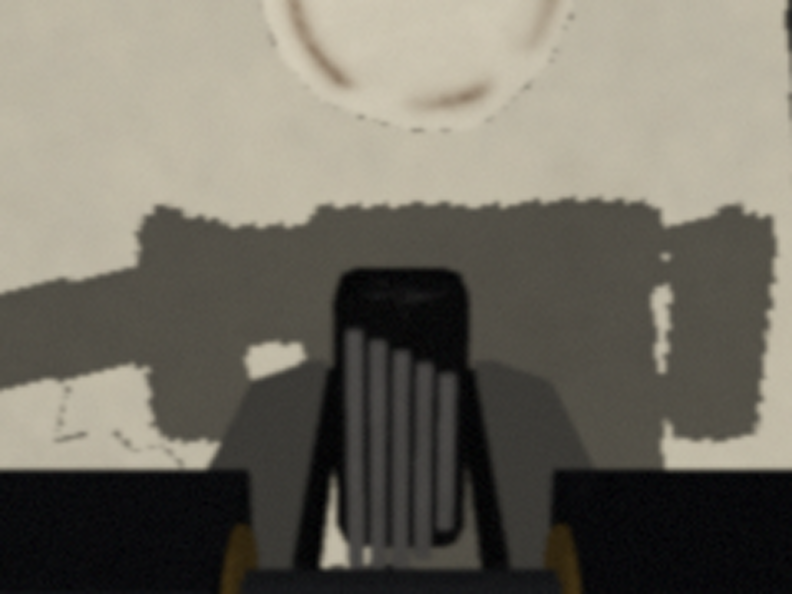

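jog_arm([
  [0.9,0.015,0.025,0,0,0,0.18],
  [0.9,0.035,0.055,0,0,0,0.36],
  [0.9,0.055,0.085,0,0,0,0.54],
  [0.9,0.075,0.112,0,0,0,0.72],
  [0.9,0.095,0.14,0,0,0,0.9],
])

```text
t: 22.8
tool_pos: [0.6153, 0.057, 0.1001]
orientation: [3.074, 0.645, 0.005]
force: [0.4, -0.8, -1.9]
opening: 0.0237
```

```bash
python3 - <<'E'
from h import *
go(.6435,.0651,.06,-94.6)
E
```

```text
t 22.8 pos [0.6153 0.057  0.1001] open 0.0237 F [ 0.4 -0.8 -1.9] shift [0.029  0.0039 0.0402] turn [ 0.    -0.003  0.494]
```

jog_arm([
  [0.9,0.01,0.001,0,0,0,0.18],
  [0.9,0.02,0.003,0,0,0,0.36],
  [0.9,0.029,0.004,0.01,0,0,0.494],
  [0.9,0.029,0.004,0.035,0,0,0.494],
  [0.9,0.029,0.004,0.04,0,0,0.494],
])

```text
t: 23.42
tool_pos: [0.6407, 0.065, 0.056]
orientation: [3.139, -0.125, -0.006]
force: [0.1, -0.2, -1.4]
opening: 0.0234
```

jog_arm([
  [0.9,0,0,0.01,0,0,0],
  [0.9,0,0,0.02,0,0,0],
  [0.9,0,0,0.022,0,0,0],
])

```text
t: 23.8
tool_pos: [0.64, 0.0649, 0.0331]
orientation: [3.139, -0.125, -0.008]
force: [-0.4, -0.0, -1.0]
opening: 0.0231
```

```bash
python3 - <<'E'
from h import *
go(.6435,.0651,.0035,-94.6)
snap("wrist","w13"); crop("w13",200,120,240,180,"z23",3.3)
snap("scene","s13");snap("side","d13")
a=cv2.imread("pics/d13.png")[140:270,310:430];b=cv2.imread("pics/s13.png")[140:270,310:430]
cv2.imwrite("pics/z24.png",np.hstack([cv2.resize(x,None,fx=3.3,fy=3.3,interpolation=cv2.INTER_CUBIC) for x in(a,b)]))
E
```

```text
t 23.8 pos [0.64   0.0649 0.0331] open 0.0231 F [-0.4 -0.  -1. ] shift [ 0.0036 -0.0005  0.0296] turn [0.001 0.005 0.   ]
```

View pics/z23.png

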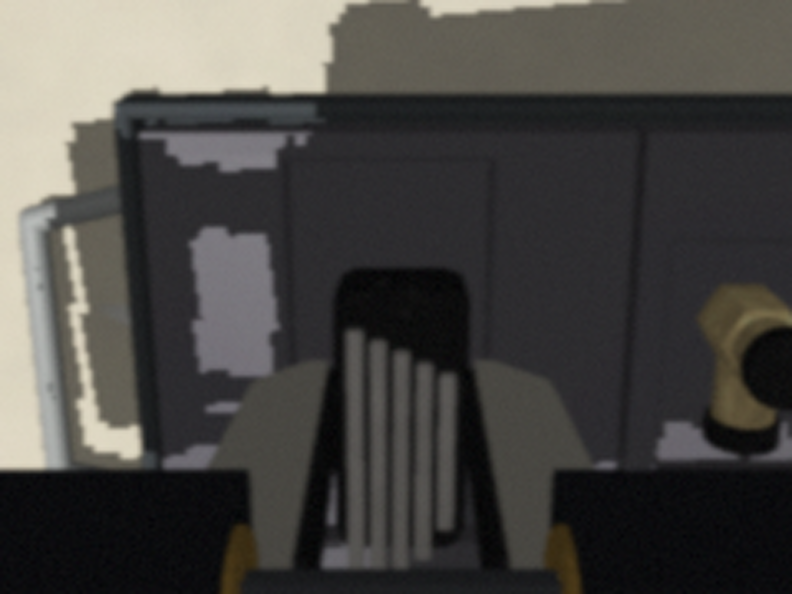

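View pics/z24.png

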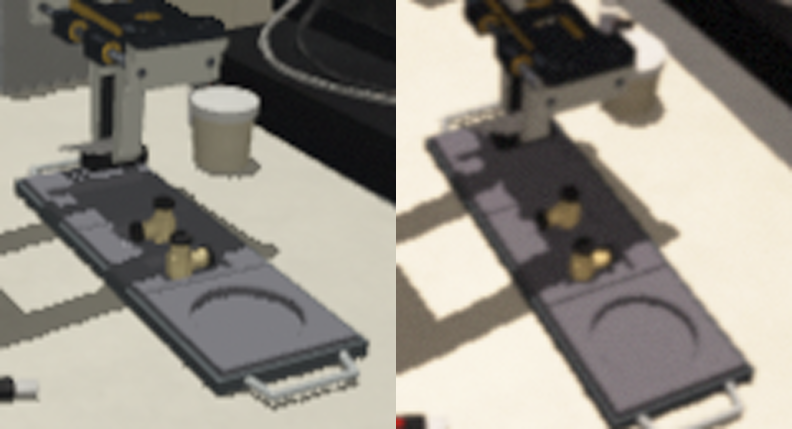

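jog_arm([
  [0.9,0.0036,0,0.01,0.001,0.005,0],
  [0.9,0.0036,0,0.019,0.001,0.005,0],
  [0.9,0.0036,0,0.023,0.001,0.005,0],
  [0.9,0.0036,0,0.024,0.001,0.005,0],
])

```text
t: 24.45
tool_pos: [0.6439, 0.0647, 0.0097]
orientation: [-3.139, 0.125, -0.001]
force: [0.5, -0.7, -0.9]
opening: 0.0235
```

```bash
python3 - <<'E'
from h import *
go(.6435,.0651,.0035,-94.6)
E
```

```text
t 24.45 pos [0.6439 0.0647 0.0097] open 0.0235 F [ 0.5 -0.7 -0.9] shift [-0.0005 -0.0004  0.0062] turn [-0.001 -0.001  0.   ]
```

jog_arm([
  [0.9,0,0,0.003,0,0,0],
  [0.9,0,0,0.005,0,0,0],
  [0.9,0,0,0.006,0,0,0],
  [0.9,0,0,0.006,0,0,0],
])

```text
t: 24.95
tool_pos: [0.6441, 0.0647, 0.0039]
orientation: [-3.139, 0.125, -0.002]
force: [-1.5, 0.7, 0.6]
opening: 0.0235
```

jog_arm([
  [0.58,0,0,0,0,0,0],
  [0.58,0,0,0,0,0,0],
  [0.58,0,0,0,0,0,0],
])

```text
t: 25.32
tool_pos: [0.6442, 0.0647, 0.0041]
orientation: [-3.139, 0.125, -0.002]
force: [-0.0, -0.9, 1.2]
opening: 0.0386
```

jog_arm([
  [0.58,0,0,-0.02,0,0,0],
  [0.58,0,0,-0.06,0,0,0],
  [0.4,0,0,-0.11,0,0,0],
  [0.4,0,0,-0.11,0,0,0],
])

```text
t: 25.82
tool_pos: [0.6485, 0.0648, 0.1222]
orientation: [-3.138, 0.125, -0.021]
force: [0.5, 0.0, 0.4]
opening: 0.0536
```

```bash
python3 - <<'E'
from h import *
go(.473,-.249,.12,-4.6)
snap("wrist","w14");crop("w14",160,80,320,200,"z25",2.4)
snap("scene","s14");snap("side","d14")
import cv2
for t in("s14","d14"):
    i=cv2.imread(f"pics/{t}.png");h=cv2.cvtColor(i,cv2.COLOR_BGR2HSV)
    m=cv2.inRange(h,(20,150,90),(35,255,255));n,l,st,ce=cv2.connectedComponentsWithStats(m[200:,:450])
    k=1+np.argmax(st[1:,4]);print(t,st[k],ce[k]+[0,200])
E
```

```text
t 25.82 pos [0.6485 0.0648 0.1222] open 0.0536 F [0.5 0.  0.4] shift [-1.499e-01  3.267e-01 -3.000e-04] turn [ 0.009 -0.012 -1.57 ]
s14 [344  97  25  25 482] [356.1120332  309.11410788]
d14 [342  76  29  24 539] [355.7012987  287.65306122]
```

View pics/z25.png

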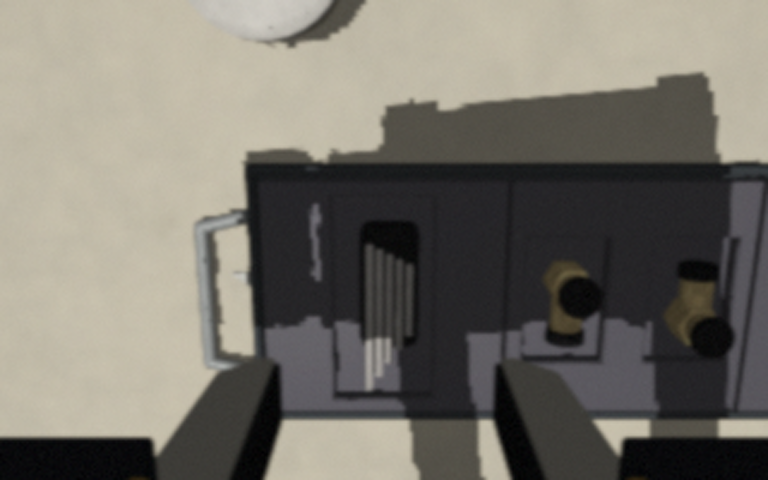

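```bash
python3 - <<'E'
from h import *
print(tri(("s14",356.1,309.1),("d14",355.7,287.7)))
import cv2
for t in("w1","w2"):
    i=cv2.imread(f"pics/{t}.png");h=cv2.cvtColor(i,cv2.COLOR_BGR2HSV)
    m=cv2.inRange(h,(18,130,40),(36,255,255));m[200:]=0;n,l,st,ce=cv2.connectedComponentsWithStats(m)
    k=1+np.argmax(st[1:,4]);u,v,w,hh=st[k,:4];print(t,st[k],ce[k],onz(t,*ce[k],.018),onz(t,u,v+hh/2,.018),onz(t,u+w,v+hh/2,.018))
    print(tri((t,*ce[k]),("s14",356.1,309.1)),tri((t,*ce[k]),("d14",355.7,287.7)))
E
```

```text
(array([ 0.47158346, -0.24787843,  0.00840306]), [0.00011229231914420664, 0.00011229231914407651])
w1 [ 235   81   44   45 1465] [256.2552901  102.80477816] [ 0.47314307 -0.2468502   0.018     ] [ 0.44832161 -0.24761689  0.018     ] [ 0.49960568 -0.24763133  0.018     ]
(array([ 0.47139054, -0.24707811,  0.00780352]), [0.0005566571683902824, 0.0005566571683901885]) (array([ 0.4715579 , -0.24705899,  0.00805236]), [0.0006165723017329988, 0.0006165723017329792])
w2 [ 250   74   53   55 2087] [276.22424533 101.1183517 ] [ 0.47227493 -0.24641523  0.018     ] [ 0.44993989 -0.25855089  0.018     ] [ 0.49537473 -0.23467363  0.018     ]
(array([ 0.47125297, -0.24722522,  0.00799477]), [0.000557066607142612, 0.0005570666071425416]) (array([ 0.47138949, -0.24722848,  0.00816487]), [0.0006473829747182255, 0.0006473829747182396])
```

jog_arm([
  [0.2,-0.025,0.055,0,0,0,0],
  [0,-0.052,0.115,0,0,0,0],
  [0,-0.08,0.175,0,0,0,0],
  [0,-0.107,0.235,0,0,0,0],
  [0,-0.13,0.285,0,0,0,0],
])

```text
t: 26.6
tool_pos: [0.4908, -0.2076, 0.1126]
orientation: [-3.137, 0.125, 0.001]
force: [0.4, -0.4, 0.0]
opening: 0.0928
```

```bash
python3 - <<'E'
from h import *
go(.472,-.2475,.07,-94.6)
E
```

```text
t 26.6 pos [ 0.4908 -0.2076  0.1126] open 0.0928 F [ 0.4 -0.4  0. ] shift [-0.0156  0.0414  0.0426] turn [-0.002  0.001  0.001]
```

jog_arm([
  [0,-0.008,0.02,0.01,0,0,0],
  [0,-0.0156,0.0414,0.03,0,0,0],
  [0,-0.0156,0.0414,0.035,0,0,0],
  [0,-0.0156,0.0414,0.035,0,0,0],
])

```text
t: 27.1
tool_pos: [0.4713, -0.2465, 0.0765]
orientation: [-3.136, 0.125, 0.004]
force: [-0.9, 0.7, 0.0]
opening: 0.0932
```

```bash
python3 - <<'E'
from h import *
snap("wrist","w15")
s,c=snap("wrist","w16");go(.472,-.2475,-.0025,-94.6)
i=cv2.imread("pics/w16.png");h=cv2.cvtColor(i,cv2.COLOR_BGR2HSV)
m=cv2.inRange(h,(18,130,40),(36,255,255));m[280:]=0;n,l,st,ce=cv2.connectedComponentsWithStats(m)
k=1+np.argmax(st[1:,4]);print(st[k],ce[k],onz("w16",*ce[k],.02))
crop("w16",200,100,240,180,"z26",3.3)
E
```

```text
t 27.2 pos [ 0.4725 -0.2467  0.0778] open 0.0928 F [ 0.2 -0.9 -0.6] shift [-0.0004  0.0009  0.0803] turn [-0.002  0.     0.002]
[ 291  172   61   61 2682] [321.25727069 202.1409396 ] [ 0.47567285 -0.24745421  0.02      ]
```

View pics/z26.png

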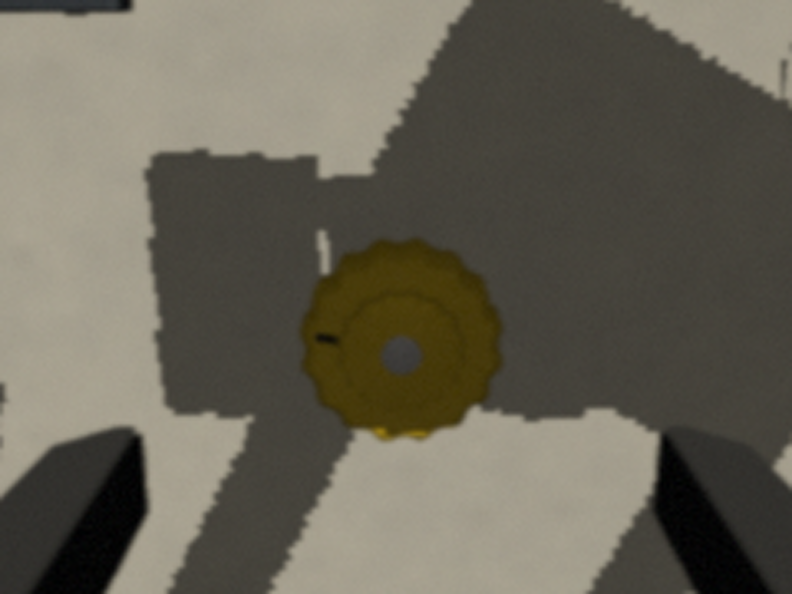

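jog_arm([
  [0,0.001,0.001,0.03,0,0,0],
  [0,0.001,0.001,0.06,0,0,0],
  [0,0.001,0.001,0.074,0,0,0],
  [0,0.001,0.001,0.077,0,0,0],
  [0,0.001,0.001,0.077,0,0,0],
])

```text
t: 27.82
tool_pos: [0.4741, -0.2479, 0.0018]
orientation: [-3.138, 0.123, -0.001]
force: [1.2, -0.1, -0.2]
opening: 0.0929
```

```bash
python3 - <<'E'
from h import *
go(.473,-.2475,-.0025,-94.6)
E
```

```text
t 27.82 pos [ 0.4741 -0.2479  0.0018] open 0.0929 F [ 1.2 -0.1 -0.2] shift [-0.0012 -0.0003  0.0043] turn [-0.001 -0.001  0.002]
```

jog_arm([
  [0.1,-0.001,0,0.004,0,0,0],
  [0.3,-0.001,0,0.004,0,0,0],
  [0.6,-0.001,0,0.004,0,0,0],
  [0.6,-0.001,0,0.004,0,0,0],
  [0.6,-0.001,0,0.004,0,0,0],
], force=25)

```text
t: 28.45
tool_pos: [0.4732, -0.2479, -0.0021]
orientation: [-3.138, 0.123, -0.001]
force: [-0.6, 0.2, 1.7]
opening: 0.0521
```

jog_arm([
  [0.6,0,0,0,0,0,0],
  [0.6,0,0,0,0,0,0],
  [0.6,0,0,0,0,0,0],
])

```text
t: 28.82
tool_pos: [0.4732, -0.2479, -0.0021]
orientation: [-3.138, 0.123, -0.001]
force: [0.1, 0.3, 1.3]
opening: 0.0524
```

jog_arm([
  [0.6,0,0,-0.015,0,0,0],
  [0.6,0,0,-0.05,0,0,0],
  [0.6,0,0,-0.09,0,0,0],
  [0.6,0,0,-0.09,0,0,0],
])

```text
t: 29.32
tool_pos: [0.476, -0.2499, 0.0931]
orientation: [3.136, -0.123, 0.013]
force: [1.2, 0.2, -1.3]
opening: 0.052
```

```bash
python3 - <<'E'
from h import *
go(.6188,-.136,.06,-94.6)
E
```

```text
t 29.32 pos [ 0.476  -0.2499  0.0931] open 0.052 F [ 1.2  0.2 -1.3] shift [ 0.1332 -0.1248  0.0339] turn [ 0.003 -0.008  0.002]
```

jog_arm([
  [0.6,0.035,-0.033,0,0,0,0],
  [0.6,0.07,-0.066,0,0,0,0],
  [0.6,0.105,-0.098,0,0,0,0],
  [0.6,0.133,-0.125,0.02,0,0,0],
  [0.6,0.133,-0.125,0.034,0,0,0],
])

```text
t: 29.95
tool_pos: [0.6195, -0.1334, 0.0583]
orientation: [3.137, -0.118, 0.011]
force: [-0.5, 0.5, -1.0]
opening: 0.0521
```

```bash
python3 - <<'E'
from h import *
snap("wrist","w17a")
snap("wrist","w17");go(.6188,-.136,.004,-94.6)
crop("w17",160,110,320,190,"z27",2.4)
E
```

```text
t 30.05 pos [ 0.6164 -0.135   0.0567] open 0.0524 F [-0.4  0.1 -1.1] shift [0.0024 0.0007 0.0527] turn [ 0.002 -0.003  0.003]
```

View pics/z27.png

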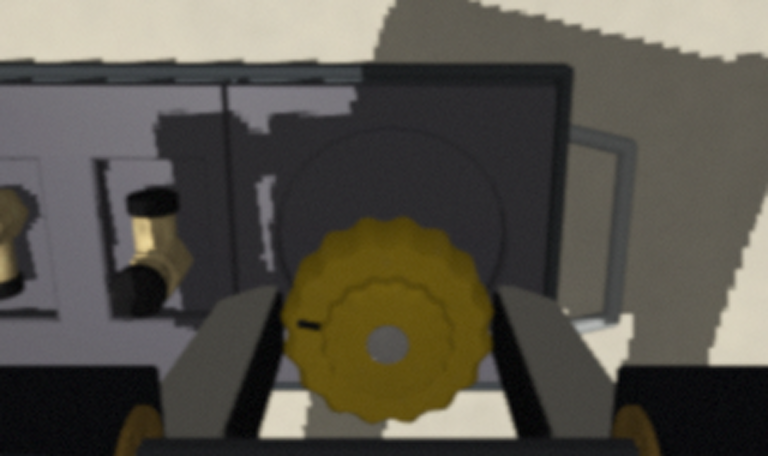

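```bash
python3 - <<'E'
from h import *
q=lambda u,v,h=.014:onz("w17",160+u/2.4,110+v/2.4,h)[:2]
pts=np.array([q(277,225),q(503,225),q(390,127),q(310,160),q(475,165),q(285,190)])
A=np.c_[2*pts,np.ones(len(pts))];s=np.linalg.lstsq(A,(pts**2).sum(1),rcond=None)[0]
print(pts.round(4),s[:2],np.sqrt(s[2]+s[0]**2+s[1]**2))
for u,v in[(226,85),(237,385),(557,85),(545,300)]:print(q(u,v).round(4))
E
```

```text
[[ 0.6271 -0.1003]
 [ 0.6215 -0.1725]
 [ 0.6559 -0.1388]
 [ 0.6474 -0.1131]
 [ 0.6419 -0.1644]
 [ 0.6384 -0.1042]] [ 0.61918319 -0.13588268] 0.03661959285179041
[ 0.6725 -0.0901]
[ 0.5712 -0.08  ]
[ 0.6648 -0.1903]
[ 0.5945 -0.1855]
```

jog_arm([
  [0.6,0.0026,0.0007,0.015,0,0,0],
  [0.6,0.0026,0.0007,0.03,0,0,0],
  [0.6,0.0026,0.0007,0.042,0,0,0],
  [0.6,0.0026,0.0007,0.044,0,0,0],
  [0.6,0.0026,0.0007,0.044,0,0,0],
])

```text
t: 30.68
tool_pos: [0.619, -0.1361, 0.0128]
orientation: [3.137, -0.122, 0.004]
force: [-0.5, -0.1, -0.5]
opening: 0.0518
```

```bash
python3 - <<'E'
from h import *
go(.619,-.136,.0037,-94.6)
E
```

```text
t 30.68 pos [ 0.619  -0.1361  0.0128] open 0.0518 F [-0.5 -0.1 -0.5] shift [-0.0001 -0.0001  0.0091] turn [ 0.002 -0.003  0.003]
```

jog_arm([
  [0.6,0,0,0.004,0,0,0],
  [0.6,0,0,0.007,0,0,0],
  [0.6,0,0,0.009,0,0,0],
  [0.6,0,0,0.009,0,0,0],
])

```text
t: 31.18
tool_pos: [0.6192, -0.1361, 0.004]
orientation: [3.137, -0.122, 0.005]
force: [-1.1, 0.5, 0.9]
opening: 0.0522
```

jog_arm([
  [0.28,0,0,0,0,0,0],
  [0.28,0,0,0,0,0,0],
  [0.28,0,0,0,0,0,0],
])

```text
t: 31.55
tool_pos: [0.6193, -0.1361, 0.004]
orientation: [3.137, -0.122, 0.005]
force: [0.6, -0.3, 0.3]
opening: 0.0668
```

jog_arm([
  [0.28,0,0,-0.02,0,0,0],
  [0.28,0,0,-0.06,0,0,0],
  [0.28,0,0,-0.12,0,0,0],
  [0.28,0,0,-0.18,0,0,0],
  [0.28,0,0,-0.2,0,0,0],
])

```text
t: 32.17
tool_pos: [0.6212, -0.1364, 0.2116]
orientation: [3.135, -0.121, 0.02]
force: [0.8, 0.1, -0.0]
opening: 0.067
```

jog_arm([
  [0.28,-0.06,0,0,0,0,0],
  [0.28,-0.1,0,0,0,0,0],
  [0.28,-0.1,0,0,0,0,0],
])

```text
t: 32.55
tool_pos: [0.5191, -0.1283, 0.2102]
orientation: [3.135, -0.122, 0.017]
force: [-0.0, 0.5, 0.4]
opening: 0.0673
```

```bash
python3 - <<'E'
from h import *
snap("wrist","w18");snap("side","d18");s,c=snap("scene","s18");print(s["t"],s["tool_pos"],s["opening"],s["force"])
E
```

```text
32.65 [ 0.52168659 -0.12871871  0.2109588 ] 0.06727897530154947 [ 0.08460414  0.07453667 -0.53709237]
```

View pics/w18.png

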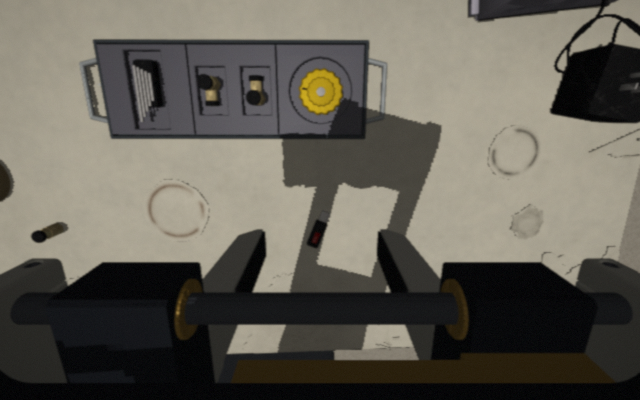

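View pics/d18.png

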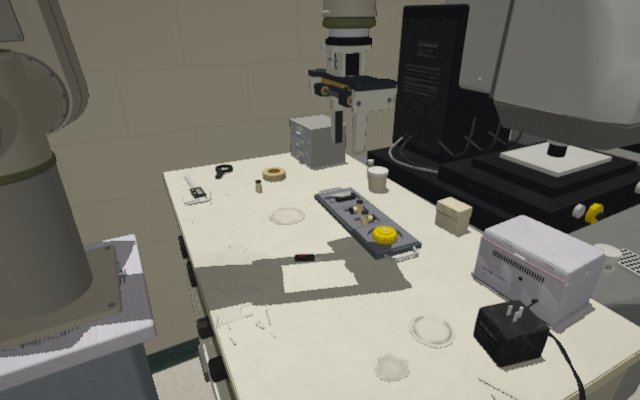

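View pics/s18.png

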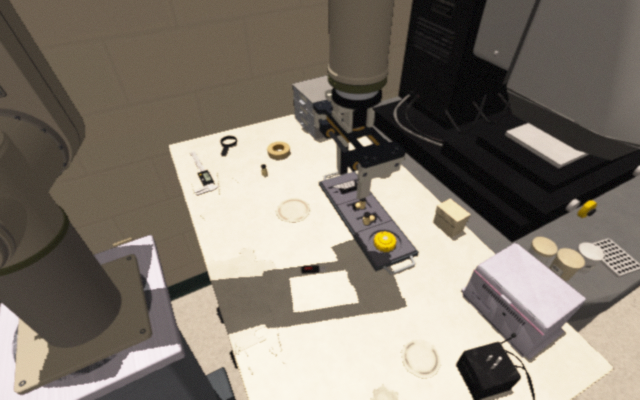

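```bash
python3 - <<'E'
from h import *
crop("w18",80,30,310,120,"z28",2.5)
a=cv2.imread("pics/d18.png")[175:265,310:430]
cv2.imwrite("pics/z29.png",cv2.resize(a,None,fx=6,fy=6,interpolation=cv2.INTER_CUBIC))
E
```

```text
(no output)
```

View pics/z28.png

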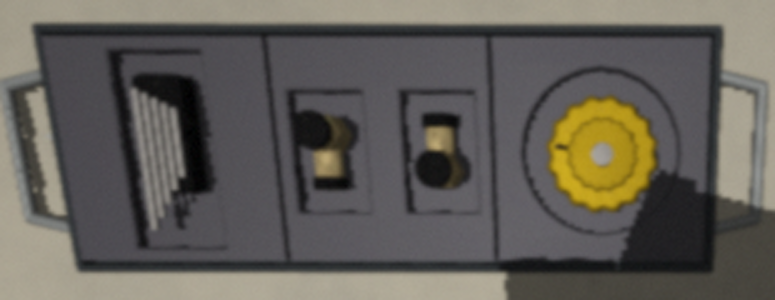

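View pics/z29.png

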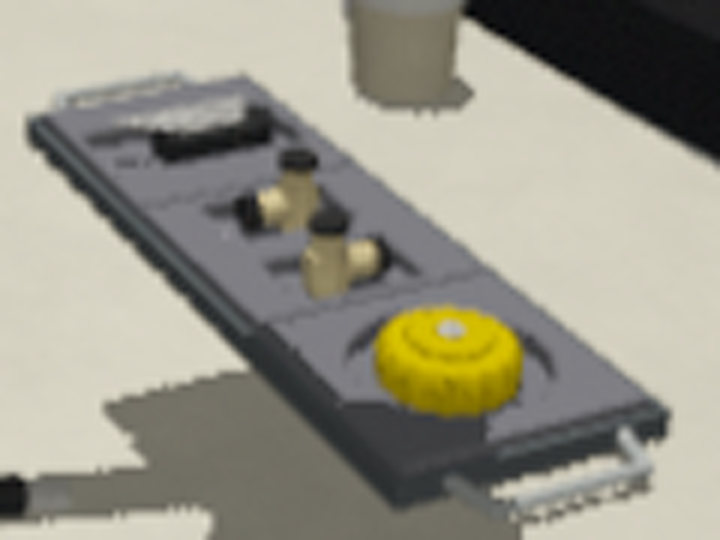

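All four parts sit in their pockets, so I'm handing the job in.

```bash
python3 -c "
from plant import robot
print(robot.close_job())"
```

```text
the job is handed in; nothing more can be done
None
```

The caddy is packed and handed in at about 33 s. I placed the two elbows first, then the hex key set, then the handwheel.

**Final check:** The last wrist, side and scene pictures show:
- each elbow upright in its own twin pocket;
- the hex key set flat in the long pocket with its keys on top;
- the handwheel flat and centred in the round pocket, same side up as before.

The straight fitting, tape and memory stick were never touched and appear where they were. The gripper was clear of everything.

**What disagreed or went wrong:**
- **Fingertip position:** The task text puts the fingertips 14 mm ahead of the TCP. Two camera views and a light touch on the bench (about 23 N) put them about 12 mm behind it. Because of this, my first grasp closed above the first elbow without touching it. I used the measured value from then on.
- **Hex key set position:** My first estimate was about 5 mm off the later close view, so I corrected it before grasping.
- **Hex key set height:** The top corners of the block measured 9 to 13 mm high against the stated 16 mm, and I grasped using the stated figure.
- **Handwheel height:** I got only one height from its outline, about 8 mm, against an expected mid-height of 11 mm. I used the stated height there too.

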